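Set the saw guide's length stop and bring the cast up to it

ROBOT

A 7-joint arm with a two-finger parallel gripper is mounted at the origin on a cart in front of the work surface, level with it; the furniture and walls round the work are solid. World frame = base frame: x ahead of the robot, y to its left, z up, the work surface at z = 0. Lengths are in m, angles in rad, forces in N, time in s.
With the tool pointing down it reaches from about 0.4 to 0.85 m from the base axis. Payload 10.4 kg.
Tool frame: the origin (TCP) lies on the centre line of the jaws, within the pads' length; the fingertips stand 22 mm ahead of it and the grasp point (between the pads) lies 3 mm ahead of it; x points along the fingers, y is the direction in which the jaws open and shut, and the axes are right-handed (so a half turn about x gives the same grasp; the last joint's range is limited). The gripper opens to 87 mm and grips with 3 to 60 N. Pads are 19 mm wide; open, the fingers measure 117 mm over their backs; the gripper's body (75 mm by 190 mm) begins 51 mm behind the grasp point.
Start: joints at [1.098, 0.332, -0.065, 1.46, 0.022, 1.35, -0.088], TCP at [0.272, -0.563, 0.245] pointing down, gripper open.
Joint ranges: [-2.6, 2.6], [-0.5, 2.12], [-1.47, 1.34], [0.16, 2.42], [-1.27, 4.41], [0.06, 2.06], [-2.6, 2.6]. Speed limits (rad/s): [2.22, 2.22, 2.79, 2.79, 3.14, 3.14, 3.14].

INTERFACE

Orientations are given as a unit quaternion [x, y, z, w].
In Python, from bench import * gives the robot as it stands.
- The arm moves only by the tool arm_command, never from a script. Its argument "targets" is one flat list of numbers, 7 for each row, row after row: the turn, a rotation vector about the tool's x, y, z in units of 45 degrees (1.0 is 45 degrees), then the shift along the tool's x, y, z in units of 25 mm (1.0 is 25 mm), then the opening, from 0 (shut) to 1 (fully open). In form: [wx, wy, wz, tx, ty, tz, fingers, wx, wy, wz, tx, ty, tz, fingers, ...]. A call has 1 to 12 rows; each row shifts and turns the pose as measured when the row begins, along the tool's axes as they then stand; what a row does not reach is not made up. A row lasts 1/12 s, in which the tool goes at most 41.7 mm and 7.16 degrees, less where a joint would pass 70% of its speed; a pose out of reach is approached as far as the arm can. A call with a number of a shift or a turn outside -1 to 1 is refused whole. A call with a gripper value outside its range is refused whole. The fingers move at their own pace and stop on an object; "newtons" is the grip in N (left out, the last holds). Time passes only in rows, so rows that do not move let the fingers close. It gives the time, the measured TCP pose, the force and the opening at its end, in the units of the state.
- read_state(): the state, without advancing time (a new reading comes with each control period).
- camera(name): name is "side" or "top"; returns the picture (384x512x3 uint8, red, green, blue); there is no depth.
- calibration(name): a dict with "camera_matrix" (3x3 intrinsics, pixels), "D" ([k1, k2, p1, p2, k3] as OpenCV has them; the pictures are not rectified), "R" (3x3) and "t" (3): a world point X has camera coordinates R X + t. Camera axes: x right, y down, z forward; pixel columns grow to the right and rows downward; lengths in m; the calibration is good to about 2 mm. A picture is of the moment at which its call begins. calibration takes no time and is no camera call.
- close_job(): hands the job in, once; it reports no verdict.
The state is a dict: "time": time; "joint_positions": joint angles; "joint_vel": joint speeds; "joint_torque": joint torques, N m; "ee_pos": TCP position; "eef_rot": TCP orientation; "ft_force": force on the tool from outside, world axes, zero at the start; "torque": the same for the moment, N m; "width": finger opening in m.
Only numpy, scipy, OpenCV 4.12 (cv2) and the standard library are available. Lean on these libraries where they do the work, as an engineer would, in place of code of your own. Each camera call takes 0.05 s, during which the arm holds its last target.

TASK

Set up the saw guide to take the heel off the white cast. With a fingertip on top of the knurled wheel, roll the wheel towards the saw slot until the pointer on the stop plate stands opposite the point of the brass index rider on the rule; then push the white cast along the guide with the fingers, through the saw slot, until its flat heel rests against the stop plate, leaving the stop on the mark. Move the stop only by its wheel, never by hand, and only push and roll: lift or tip nothing, and do not shift the rider or disturb the things lying round the guide.

Things in the scene. Friction and masses are not known exactly. Their poses are not given: they have to be found in the camera images.
- guide: Bench saw guide: a low aluminium trough screwed to the bench, about 310 mm long. Origin on the bench under the saw slot, midway between the walls; y along the trough (from stop towards cast), z up, x across (away from the robot). Bed top z = 12 mm, bed x -50..50, y -85..140. Trough 64 mm wide inside (inner wall faces x = -32 and 32), wall tops z = 24 mm, open at the +y end.
- saw_plates (a point): Centre of the 2 mm saw slot (guide y = 0) at the height of the tops of the four steel saw plates that flank it: plates at guide x = +-38.5 (12 mm wide), y = -9..9, tops z = 57 mm.
- gear_box (a point): Middle of the grey gear box's top: 40 x 40 mm, at guide x = 2, y = -115, z = 56 mm.
- wheel_axle (a point): Centre of the knurled steel wheel on the front (-x) side of the gear box: radius 28 mm, 18 mm wide along x, axle along guide x, at guide x = -45, y = -115, z = 36 mm; its top (z = 64 mm) is the highest part of the guide. About 2.5 N along the rim turns it, it stays where left. A closed fingertip pressed on it with 5 to 20 N and drawn along y rolls it, hardly slipping. This frame turns with it.
- wheel (a joint): Turn of the wheel, rad, 0 to 3.4. Grows as the top of the wheel rolls towards +y of the guide (towards the saw slot). A 10 mm radius pinion on its axle drives the stop: 1 rad moves the stop 10 mm the same way as the top of the wheel, without play (28 mm of rim for 10 mm of stop). The wheel can be rolled back.
- stop: Sliding steel stop plate across the trough, 62 mm wide, 14 mm thick, from z = 12.5 to 54 mm, on a dark rack bar that enters the gear box. To be moved only by the wheel; it is held by friction and gives way if pushed with more than about 6.5 N. Origin on the bench level under its face; axes as the guide's.
- stop_face (a point): Middle of the stop plate's flat face that looks to +y of the guide, 22 mm above the bench. Axes as the guide's.
- pointer (a point): Tip of the small dark cone on the front side of the stop plate that points to -x over the rule. It lies 4 mm behind (-y of) the stop face, 29.5 mm above the bench. Axes as the guide's.
- mark (a point): Tip of the small dark cone of the brass index rider, which sits on the guide's front (-x) wall beside the engraved steel rule; it points to +x. The rider is a saddle 12 mm long, top z = 35 mm, already set, 10 to 30 mm ahead (+y) of the pointer at the start. Pointer and mark are opposite when they have the same y in the guide's frame (this point's axes are the guide's).
- cast: White plaster dental cast, 55 mm long, 60 mm wide, 31 mm high (base block 18 mm, teeth above), about 80 g, standing teeth up in the trough on the +y side of the saw slot. Origin at the centre of its underside. Its x axis points from heel to front teeth, roughly along +y of the guide; the front end, 28 mm from the origin, is the end to push. 2 mm play to each wall.
- heel (a point): Middle of the cast's flat heel face (its -x face, 27 mm from the origin), 10 mm above its underside.
- brush: Purple nail brush, 30x85x55 mm, standing in front of the guide; leave alone.
- offcut: Plaster offcut, 30x40x22 mm, in front of the guide; leave alone.
- cast_2: Second, tan cast with wax rim, 54x58x34 mm, on the bench in front of the guide's +y end; leave alone.
- cup: Mixing cup, 52 mm across, 50 mm high, behind the guide; leave alone.
- saw: Plaster saw with wooden handle, 258 mm long, 30 mm wide, 18 mm high, lying behind the guide; leave alone.
- pen: Blue pen, 145 mm long, on the bench near the robot; leave alone.
Mind the look-alikes: they are no part of the job. Leave any pink or red look-alike of the cast alone.

How it is judged:
By the outcome, as a careful person would: the job done as asked, in the order asked, and still so for the second after the job is handed in, with the robot touching nothing.
It also fails if it takes over 58 s, if anything falls off the work surface, if the arm or the gripper's body presses on something with over 40 N, if the wrist force passes 120 N, or if a joint passes its speed limit or range.

## Working session

There is one attempt and no reset: what is moved stays moved. The work goes in short steps, Python scripts to look and compute and a tool call to move; the robot and the scene stay as the last step left them, time stands still between calls to the robot, and variables do not carry over. Pictures are saved under pics/ and viewed, and the job is handed in when it is done.

Besides the shell and the picture viewer there is one more tool, called by a JSON object that holds its "fn" and its "kwargs". arm_command: Moves the arm, as the interface text tells. Shifts and turns lie within -1 to 1; 1 stands for 25 mm of shift or 45 degrees of turn. Its arguments: {"type":"object","properties":{"targets":{"type":"array","items":{"type":"number","minimum":-1,"maximum":1}},"newtons":{"type":"number"}},"required":["targets"]}

```bash
ls; mkdir -p pics; python3 - <<'E'
from bench import *
import cv2
for n in ("side","top"):
    cv2.imwrite(f"pics/{n}0.png",cv2.resize(camera(n)[:,:,::-1],(800,600),interpolation=cv2.INTER_CUBIC))
    c=calibration(n);print(n,c)
print(read_state())
E
```

```text
pics
side {'camera_matrix': array([[446.39283537,   0.        , 249.21649698],
       [  0.        , 446.39283537, 190.19142303],
       [  0.        ,   0.        ,   1.        ]]), 'D': array([-0.08680796,  0.        ,  0.        ,  0.        ,  0.        ]), 'R': array([[-0.2963388 , -0.95505501, -0.00729637],
       [-0.78961404,  0.24928849, -0.56068255],
       [ 0.53730158, -0.16039068, -0.8279987 ]]), 't': array([0.26625363, 0.39652319, 0.97627542])}
top {'camera_matrix': array([[378.87513082,   0.        , 256.30364952],
       [  0.        , 378.87513082, 190.73990477],
       [  0.        ,   0.        ,   1.        ]]), 'D': array([-0.00073741,  0.        ,  0.        ,  0.        ,  0.        ]), 'R': array([[ 0.00647439, -0.99989032,  0.01332066],
       [-0.98263043, -0.00883206, -0.18536299],
       [ 0.18546031, -0.01188918, -0.98257983]]), 't': array([0.10485203, 0.50051847, 0.93846411])}
{'time': 0.1, 'joint_positions': array([ 1.09841763,  0.33281229, -0.06470145,  1.46085333,  0.02158198,
        1.34989479, -0.08846841]), 'joint_vel': array([ 0.00060978, -0.00096446,  0.00030428, -0.00368652,  0.00022947,
       -0.00129794,  0.00114896]), 'joint_torque': array([ 2.59103683e-03, -6.24547505e+01,  2.52214365e-02, -3.90718603e+01,
       -6.14762306e-02,  3.66222288e-02,  8.54393761e-05]), 'ee_pos': array([ 0.27159532, -0.56255246,  0.24383314]), 'eef_rot': array([-0.68918322, -0.15813583,  0.68941086, -0.15726478]), 'ft_force': array([-0.40713443,  0.3553666 , -0.4612747 ]), 'torque': array([ 0.04355807,  0.01312714, -0.00183682]), 'width': 0.08705699730501013}
```

View pics/side0.png

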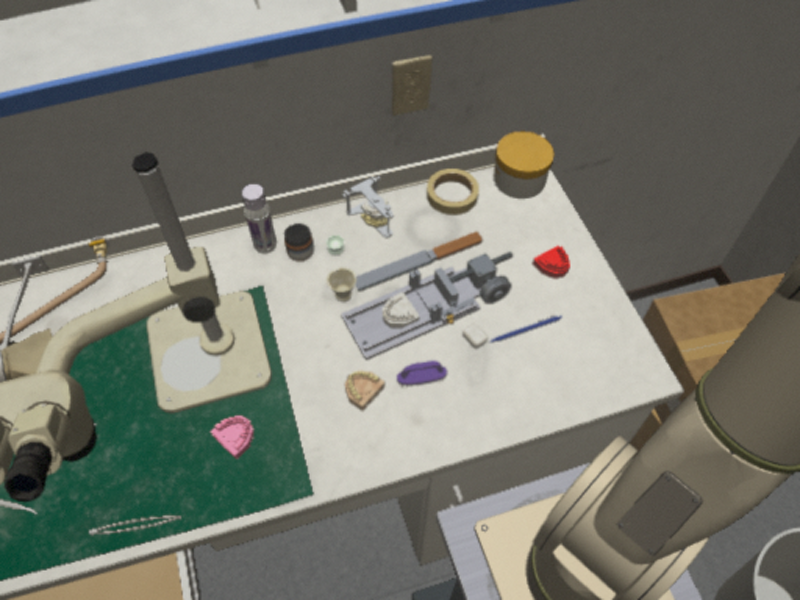

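View pics/top0.png

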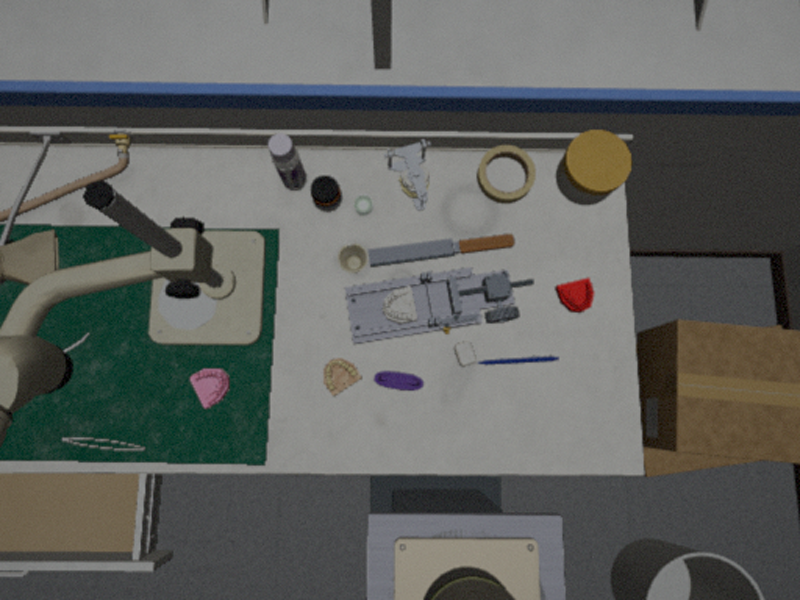

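The white cast sits in the guide at about (400,305) in the top view (800 px scale). The look-alikes are tan (342,376), pink (210,387) and red (575,294). Next I'll take close crops.

```bash
cat > h.py <<'E'
import numpy as np, cv2
from bench import *
from scipy.spatial.transform import Rotation as Rn
def crop(n,x0,y0,w,h,s,fn,k=1):
    im=np.mean([camera(n).astype(float) for _ in range(k)],0)[y0:y0+h,x0:x0+w,::-1].astype(np.uint8)
    im=cv2.resize(im,None,fx=s,fy=s,interpolation=cv2.INTER_CUBIC)
    for i in range(0,w,10): cv2.putText(im,str(x0+i),(i*s,8),0,.3,(0,0,255),1);cv2.line(im,(i*s,8),(i*s,14),(0,0,255),1)
    for i in range(0,h,10): cv2.putText(im,str(y0+i),(0,i*s+4),0,.3,(0,0,255),1)
    cv2.imwrite('pics/'+fn,im)
def proj(n,X):
    c=calibration(n);r,_=cv2.Rodrigues(c['R'])
    return cv2.projectPoints(np.atleast_2d(np.array(X,float)),r,c['t'],c['camera_matrix'],c['D'])[0][:,0]
def ray(n,uv,z):
    c=calibration(n)
    p=cv2.undistortPoints(np.array(uv,float).reshape(-1,1,2),c['camera_matrix'],c['D'])[:,0]
    d=np.c_[p,np.ones(len(p))]@c['R']; o=-c['R'].T@c['t']
    z=np.broadcast_to(z,(len(p),))
    return o+d*((z-o[2])/d[:,2])[:,None]
E
python3 - <<'E'
from h import *
crop('top',215,165,133,64,6,'t1.png',4)
crop('side',212,155,125,80,6,'s1.png',4)
E
```

```text
(no output)
```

View pics/t1.png

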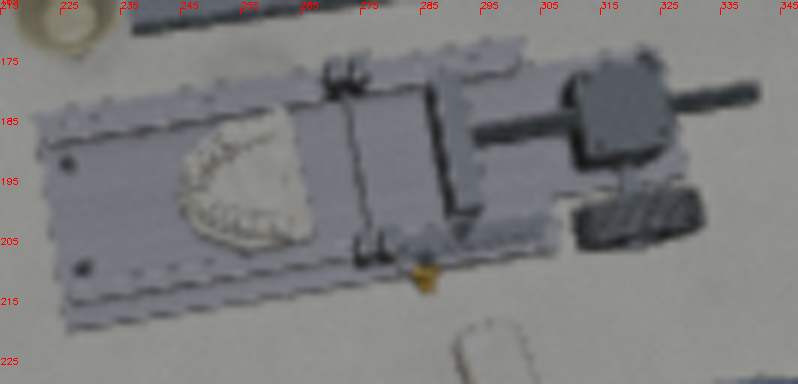

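View pics/s1.png

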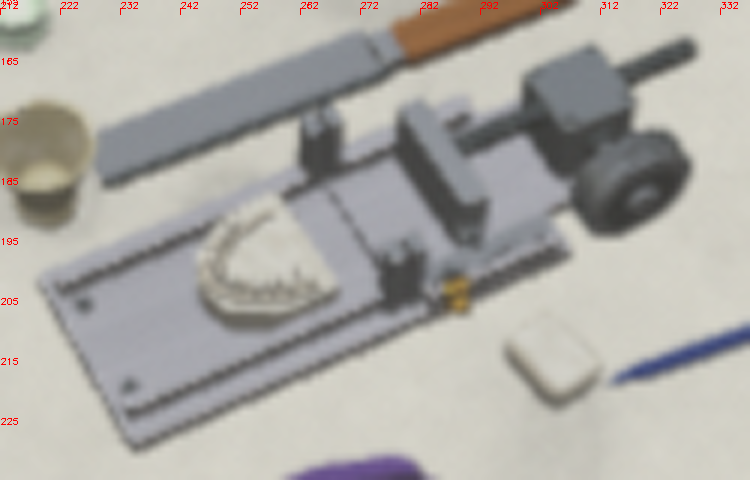

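```bash
cat > fit.py <<'E'
from h import *
from scipy.optimize import least_squares
G=[(-50,140,12),(50,140,12),(22,-95,56),(22,-135,56),(-18,-135,56),(-18,-95,56)]
T=[(68,332),(38,115),(577,78),(655,62),(673,148),(587,160)]
S=[(137,447),(40,283),(525,83),(592,47),(632,97),(572,122)]
G=np.array(G)/1e3
T=np.array(T,float)/6+[215,165]-.4; S=np.array(S,float)/6+[212,155]-.4
def g2w(p,X):
    c,s=np.cos(p[2]),np.sin(p[2]); X=np.atleast_2d(np.array(X,float))
    return np.c_[p[0]+c*X[:,0]-s*X[:,1],p[1]+s*X[:,0]+c*X[:,1],X[:,2]]
if __name__=='__main__':
    def f(p,sel=(1,1)):
        W=g2w(p,G);return np.r_[(proj('top',W)-T).ravel()*sel[0],(proj('side',W)-S).ravel()*sel[1]]
    x0=[.6,0,.13]
    for sel in ((1,1),(1,0),(0,1)):
        r=least_squares(f,x0,args=(sel,));print(sel,r.x.round(4),r.fun.round(1))
        if sel==(1,1): p=r.x; np.save('g.npy',p)
E
python3 fit.py
cat > ov.py <<'E'
from fit import *
def overlay(n,x0,y0,w,h,s,fn,segs,k=3,p=None):
    p=np.load('g.npy') if p is None else p
    crop(n,x0,y0,w,h,s,fn,k); im=cv2.imread('pics/'+fn)
    for a,b,col in segs:
        q=proj(n,g2w(p,np.array([a,b])/1e3)); q=((q-[x0,y0]+.5)*s).astype(int)
        cv2.line(im,tuple(map(int,q[0])),tuple(map(int,q[1])),col,1)
    cv2.imwrite('pics/'+fn,im)
def rect(xa,xb,ya,yb,z,col): 
    c=[(xa,ya,z),(xb,ya,z),(xb,yb,z),(xa,yb,z)]
    return [(c[i],c[(i+1)%4],col) for i in range(4)]
def guide():
    R,Gn,B=(0,0,255),(0,255,0),(255,0,0)
    s=rect(-50,50,-85,140,12,Gn)+rect(-18,22,-135,-95,56,R)
    s+=[((x,-85,24),(x,140,24),(255,0,255)) for x in (-32,32)]+[((-32,0,12),(32,0,12),B)]
    for x in (-38.5,38.5): s+=rect(x-6,x+6,-9,9,57,R)
    t=np.linspace(0,2*np.pi,25)
    for x in (-54,-36):
        c=[(x,-115+28*np.cos(a),36+28*np.sin(a)) for a in t]; s+=[(c[i],c[i+1],(0,255,255)) for i in range(24)]
    return s
E
python3 - <<'E'
from ov import *
overlay('top',215,165,133,64,6,'t2.png',guide())
overlay('side',212,155,125,80,6,'s2.png',guide())
E
```

```text
(1, 1) [0.4976 0.0602 0.174 ] [-0.5  1.  -1.1  0.6 -1.  -0.7  1.  -0.5  1.1  0.   0.3  0.5 -0.7  0.2
 -0.7 -1.  -0.5 -2.   0.7 -1.4  1.8  0.6 -0.8  2. ]
(1, 0) [0.4983 0.0602 0.1653] [-0.7  0.3 -1.  -0.1 -0.9 -0.7  1.2 -0.4  1.1  0.2  0.3  0.6 -0.  -0.
 -0.  -0.  -0.  -0.   0.  -0.   0.   0.  -0.   0. ]
(0, 1) [0.4966 0.0602 0.185 ] [-0.   0.  -0.   0.  -0.  -0.   0.  -0.   0.  -0.   0.   0.  -0.2  0.9
 -0.6 -0.3 -0.7 -2.   0.5 -1.4  1.7  0.5 -0.8  1.9]
```

View pics/t2.png

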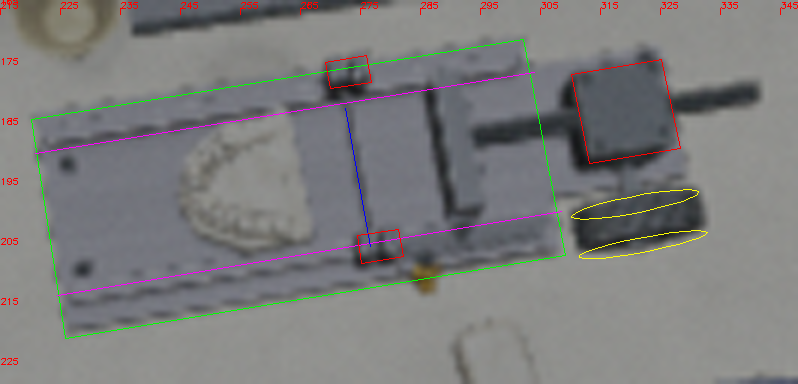

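View pics/s2.png

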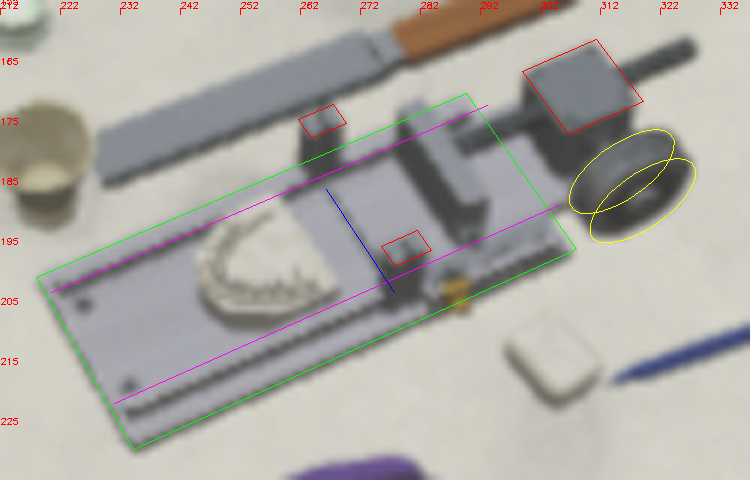

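```bash
python3 - <<'E'
from h import *
crop('top',262,165,80,50,10,'t3.png',6)
crop('side',270,155,64,58,10,'s3.png',6)
E
```

```text
(no output)
```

View pics/t3.png

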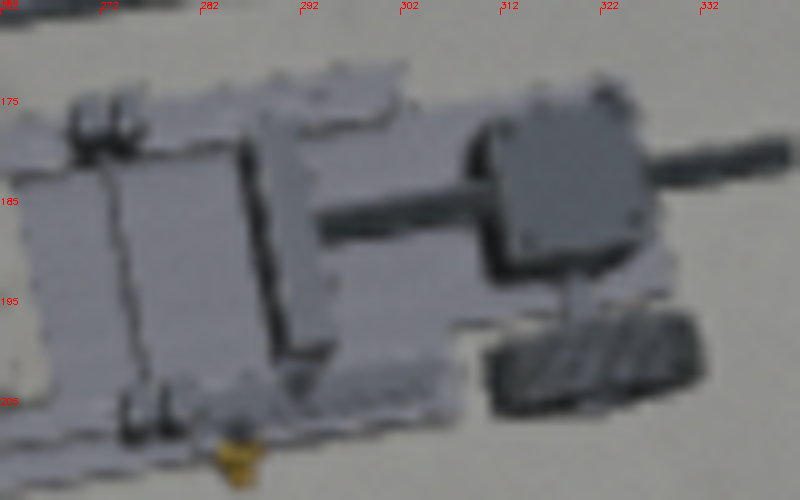

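View pics/s3.png

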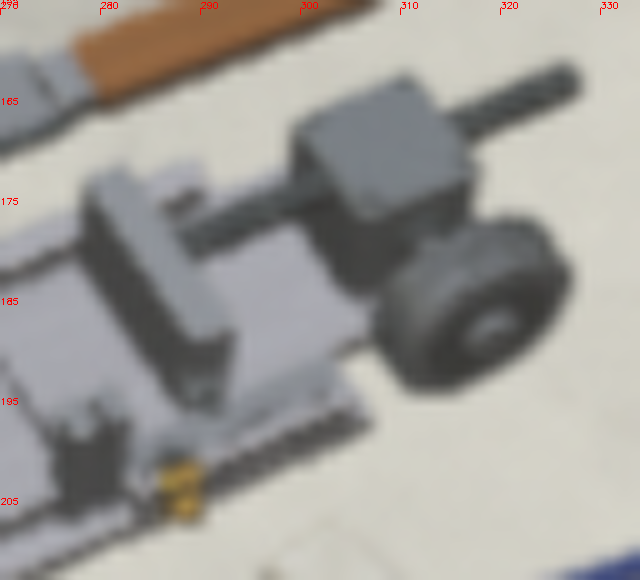

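```bash
cat > fit2.py <<'E'
from fit import *
def mk(ys): return np.array([(31,ys,54),(31,ys-14,54),(-31,ys-14,54),(-31,ys,54)])/1e3
Ts=np.array([(258,125),(292,122),(332,345),(288,348)])/10+[262,165]-.4
Ss=np.array([(85,185),(122,168),(233,330),(195,343)])/10+[270,155]-.4
Tg=np.array([(492,118),(628,92),(650,235),(515,248)])/10+[262,165]-.4
Sg=np.array([(295,128),(408,77),(475,180),(370,220)])/10+[270,155]-.4
t=np.linspace(0,2*np.pi,72)
WH=np.array([(x,-115+28*np.cos(a),36+28*np.sin(a)) for x in (-54,-36) for a in t])/1e3
bbS=np.array([307.2,176.5,327.2,194.3])-.4; bbT=np.array([310.3,196,332.5,206.8])-.4
slT=np.array([(112,182),(148,385)])/10+[262,165]-.4
off=1
def f(q):
    p=q[:3];r=[]
    for n,o,B,A,Gx,bb in (('top',q[4:6],T,Ts,Tg,bbT),('side',q[6:8],S,Ss,Sg,bbS)):
        r.append((proj(n,g2w(p,G[:2]))+o-B[:2]).ravel())
        r.append((proj(n,g2w(p,G[2:]))+o-Gx).ravel())
        r.append((proj(n,g2w(p,mk(q[3])))+o-A).ravel())
        w=proj(n,g2w(p,WH))+o
        r.append(np.r_[w.min(0),w.max(0)]-bb)
    r.append(q[4:]*1.)
    return np.concatenate(r)
if __name__=='__main__':
    r=least_squares(f,[.5,.06,.17,-40,0,0,0,0],x_scale=[.01,.01,.01,1,1,1,1,1],loss='soft_l1')
    print(r.x.round(4));
    e=f(r.x);print(e[:24].round(1));print(e[24:48].round(1))
    np.save('g.npy',r.x[:3]);np.save('q.npy',r.x)
E
python3 fit2.py
python3 - <<'E'
from ov import *
q=np.load('q.npy')
import ov
o={'top':q[4:6],'side':q[6:8]}
import fit; P0=proj
ov.proj=lambda n,X:P0(n,X)+o[n]
ys=q[3]
sg=guide()+rect(-31,31,ys-14,ys,54,(255,255,0))
overlay('top',215,165,133,64,6,'t4.png',sg)
overlay('side',212,155,125,80,6,'s4.png',sg)
E
```

```text
[ 4.99100e-01  5.96000e-02  1.76900e-01 -3.35182e+01 -3.18000e-02
 -1.84000e-01  1.20100e-01  7.14200e-01]
[-0.2  0.4 -0.9  0.1 -0.9 -0.4  0.5 -0.3  1.5  0.3 -0.2  1.5 -1.5 -0.4
  0.4 -1.   0.9 -0.1 -0.1  0.5  0.  -0.4  0.5  0.4]
[-0.4  0.5 -0.5 -0.7 -0.5 -0.8  0.6 -1.1  1.7 -1.1 -0.4  0.4 -0.6 -0.1
  0.1 -0.3  0.6  0.1 -0.2  0.8 -0.4  0.1  0.7  1.2]
```

View pics/t4.png

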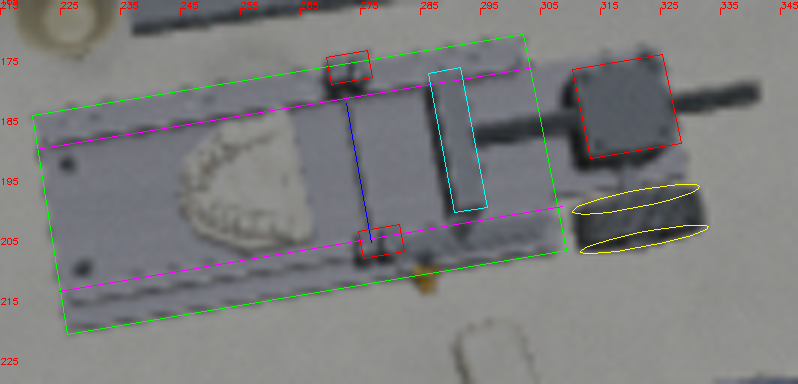

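View pics/s4.png

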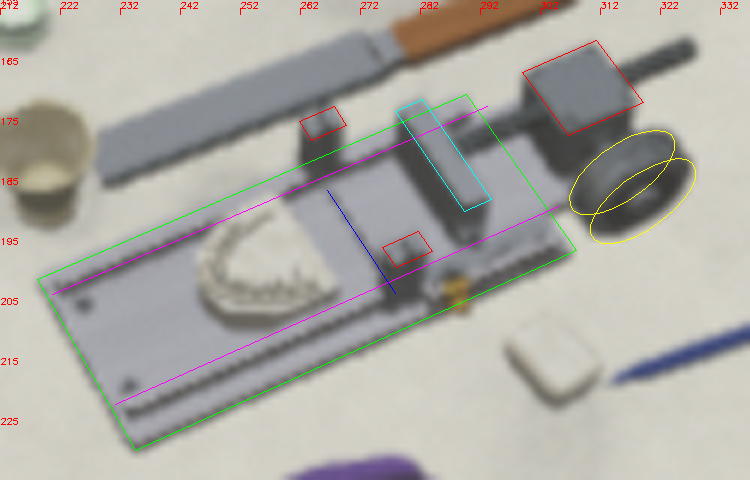

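```bash
cat > st.py <<'E'
from ov import *
def st():
    s=read_state();R=Rn.from_quat(s['eef_rot']).as_matrix();p=np.load('g.npy');c,n=np.cos(p[2]),np.sin(p[2])
    tip=s['ee_pos']+.022*R[:,0];d=tip-np.r_[p[:2],0]
    print('t',round(s['time'],2),'ee',(s['ee_pos']*1e3).round(1),'F',s['ft_force'].round(2),'w',round(s['width']*1e3,1))
    print('tip guide mm',np.round([1e3*(c*d[0]+n*d[1]),1e3*(-n*d[0]+c*d[1]),1e3*d[2]],1))
    print('tool y',R[:,1].round(3),'tool x',R[:,0].round(3),'tool z',R[:,2].round(3))
    return s,R
def go(gx,gy,z,jaw=None,yawdeg=None):
    # tip goal in guide mm; jaw axis direction in guide deg (0 = guide x)
    s=read_state();R=Rn.from_quat(s['eef_rot']).as_matrix();p=np.load('g.npy')
    tipW=g2w(p,np.array([[gx,gy,z]])/1e3)[0]; ee=tipW+[0,0,.022]
    print('shift tool units',(R.T@(ee-s['ee_pos'])/.025).round(2))
    if jaw is not None:
        best=None
        for k in (0,180):
            a=np.radians(jaw+k)+p[2]; x=np.array([0,0,-1.]);y=np.array([np.cos(a),np.sin(a),0]);Rg=np.c_[x,y,np.cross(x,y)]
            w=Rn.from_matrix(R.T@Rg).as_rotvec()
            print('turn units',(w/np.radians(45)).round(3))
E
python3 - <<'E'
from st import *
p=np.load('g.npy');p[2]=.172;np.save('g.npy',p)
st();go(-45,-115,100,90);go(-45,-115,100,0)
q=np.load('q.npy')
uv=np.array([[292,204.0],[285.8,207.1]])-.4-q[4:6]
for z in (.0295,.033):
    W=ray('top',uv,z)[:,:2]-p[:2];c,n=np.cos(p[2]),np.sin(p[2]);print((np.c_[c*W[:,0]+n*W[:,1],-n*W[:,0]+c*W[:,1]]*1e3).round(1))
E
```

```text
t 1.7 ee [ 271.8 -562.8  244.6] F [0.7  0.71 0.58] w 87.3
tip guide mm [-330.5 -574.4  222.6]
tool y [ 0.435 -0.901  0.   ] tool x [ 0. -0. -1.] tool z [-0.901 -0.435 -0.   ]
shift tool units [  4.9  -14.54 -16.02]
turn units [-3.646  0.    -0.   ]
turn units [ 0.354 -0.    -0.   ]
shift tool units [  4.9  -14.54 -16.02]
turn units [-1.646  0.    -0.   ]
turn units [ 2.354 -0.    -0.   ]
[[-37.5 -38.4]
 [-42.9 -20.8]]
[[-38.  -37.9]
 [-43.4 -20.4]]
```

{"fn": "arm_command", "kwargs": {"targets": [0.12,0,0,0,0,0,0,0.12,0,0,0,0,0,0,0.11,0,0,0,0,0,0,0,0,0,0,-0.74,-0.47,0,0,0,0,0,-0.74,-0.47,0,0,0,0,0,-0.74,-0.47,0,0,0,0,0,-0.74,-0.47,0,0,0,0,0,-0.74,-0.47,0,0,0,0,0,-0.74,-0.47,0,0,0,0,0,-0.74,-0.47,0,0,0,0,0,-0.74,-0.47,0,0,0,0,0,-0.74,-0.47,0], "newtons": 20}}

```text
time: 2.7
ee_pos: [0.3488, -0.3784, 0.2436]
eef_rot: [-0.704, -0.053, 0.706, -0.054]
ft_force: [0.3, -0.5, -0.3]
width: 0.0148
```

```bash
python3 -c "
from st import *
st();go(-45,-128,100,90)"
```

```text
t 2.7 ee [ 348.8 -378.4  243.6] F [ 0.25 -0.46 -0.27] w 14.8
tip guide mm [-223.1 -405.9  221.6]
tool y [ 0.151 -0.989  0.002] tool x [-0.002 -0.002 -1.   ] tool z [-0.989 -0.151  0.002]
shift tool units [  4.83 -11.27  -6.91]
turn units [ 3.974 -0.004 -0.004]
turn units [-0.026  0.003 -0.003]
```

{"fn": "arm_command", "kwargs": {"targets": [0,0,0,0,-0.85,-0.52,0,0,0,0,0,-0.85,-0.52,0,0,0,0,0,-0.85,-0.52,0,0,0,0,0,-0.85,-0.52,0,0,0,0,0,-0.85,-0.52,0,0,0,0,0,-0.85,-0.52,0,0,0,0,0,-0.85,-0.52,0,0,0,0,0,-0.85,-0.52,0,0,0,0,0,-0.85,-0.52,0,0,0,0,0.5,-0.85,-0.52,0,0,0,0,0.8,-0.85,-0.52,0,0,0,0,0.8,-0.85,-0.52,0]}}

```text
time: 3.7
ee_pos: [0.4712, -0.0902, 0.195]
eef_rot: [0.709, 0.049, -0.702, 0.056]
ft_force: [0.8, -0.9, 0.4]
width: 0.0004
```

```bash
python3 -c "
from st import *
st();go(-45,-128,85,90)"
```

```text
t 3.7 ee [471.2 -90.2 195. ] F [ 0.82 -0.87  0.42] w 0.4
tip guide mm [ -53. -143.  173.]
tool y [ 0.149 -0.989  0.011] tool x [ 0.01  -0.009 -1.   ] tool z [-0.989 -0.149 -0.009]
shift tool units [ 3.52 -0.64 -0.28]
turn units [ 3.971 -0.022  0.018]
turn units [-0.029 -0.011 -0.014]
```

{"fn": "arm_command", "kwargs": {"targets": [-0.03,-0.01,-0.01,0.7,-0.16,-0.07,0,0,0,0,0.7,-0.16,-0.07,0,0,0,0,0.7,-0.16,-0.07,0,0,0,0,0.7,-0.16,-0.07,0,0,0,0,0.7,0,0,0,0,0,0,0,0,0,0]}}

```text
time: 4.2
ee_pos: [0.4767, -0.0647, 0.1018]
eef_rot: [0.704, 0.065, -0.704, 0.065]
ft_force: [-1.1, -0.3, -0.1]
width: 0.0005
```

```bash
python3 -c "
from st import *
st();go(-45,-128,70,90)
crop('top',262,155,80,60,10,'t5.png',2)
crop('side',260,125,80,75,8,'s5.png',2)"
```

```text
t 4.2 ee [476.7 -64.7 101.8] F [-1.15 -0.28 -0.14] w 0.5
tip guide mm [ -43.4 -118.7   79.8]
tool y [ 0.184 -0.983  0.   ] tool x [ 0.001 -0.    -1.   ] tool z [-0.983 -0.184 -0.001]
shift tool units [0.39 0.37 0.07]
turn units [-3.984e+00  1.000e-03 -2.000e-03]
turn units [ 0.016 -0.001 -0.001]
```

View pics/t5.png

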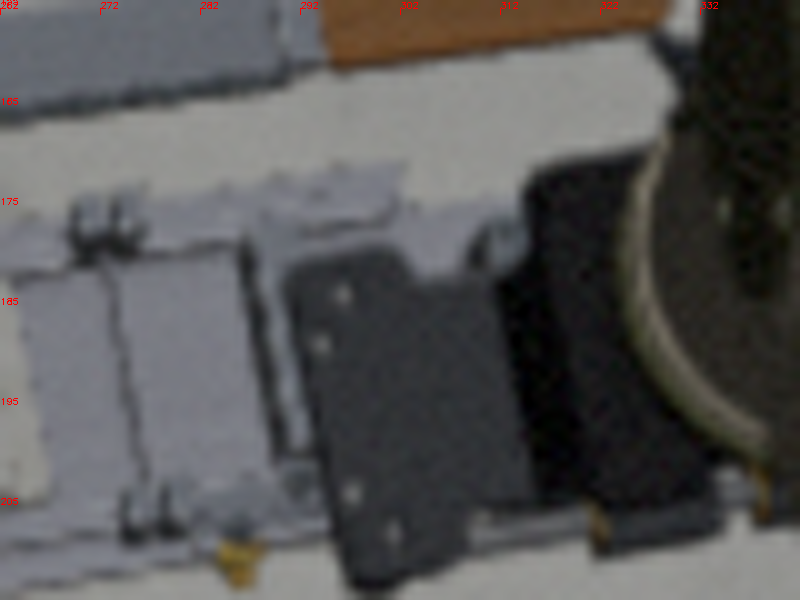

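View pics/s5.png

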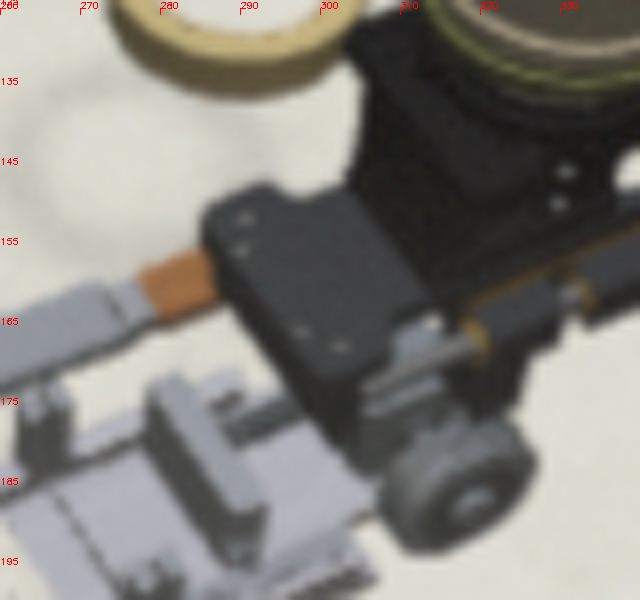

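{"fn": "arm_command", "kwargs": {"targets": [0.015,0,0,0,0.33,0.07,0,0,0,0,0.3,0,0,0,0,0,0,0.15,0,0,0,0,0,0,0,0,0,0]}}

```text
time: 4.73
ee_pos: [0.4812, -0.0763, 0.0973]
eef_rot: [0.709, 0.058, -0.7, 0.061]
ft_force: [-0.7, 0.5, 0.1]
width: 0.0008
```

```bash
python3 -c "
from st import *
st()"
```

```text
t 4.73 ee [481.2 -76.3  97.3] F [-0.68  0.54  0.12] w 0.8
tip guide mm [ -40.6 -131.    75.3]
tool y [ 0.168 -0.986  0.006] tool x [ 0.013 -0.004 -1.   ] tool z [-0.986 -0.168 -0.012]
```

{"fn": "arm_command", "kwargs": {"targets": [0,0,0,0.12,-0.05,0.15,0,0,0,0,0,0,0,0,0,0,0,0,0,0,0]}}

```text
time: 4.98
ee_pos: [0.4768, -0.0757, 0.0939]
eef_rot: [0.709, 0.058, -0.7, 0.061]
ft_force: [0.6, 0.1, -1.3]
width: 0.0
```

```bash
python3 -c "
from st import *
st(); camera('side'); st(); camera('side'); st()"
```

```text
t 4.98 ee [476.8 -75.7  93.9] F [ 0.57  0.1  -1.32] w 0.0
tip guide mm [ -44.9 -129.7   71.9]
tool y [ 0.168 -0.986  0.006] tool x [ 0.013 -0.004 -1.   ] tool z [-0.986 -0.168 -0.012]
t 5.03 ee [476.7 -75.7  93.8] F [-0.02 -0.49 -0.63] w 0.5
tip guide mm [ -45.  -129.6   71.8]
tool y [ 0.168 -0.986  0.006] tool x [ 0.013 -0.004 -1.   ] tool z [-0.986 -0.168 -0.012]
t 5.08 ee [476.8 -75.7  93.9] F [ 0.51 -0.09 -0.32] w 0.8
tip guide mm [ -44.9 -129.6   71.9]
tool y [ 0.168 -0.986  0.006] tool x [ 0.013 -0.004 -1.   ] tool z [-0.986 -0.168 -0.012]
```

{"fn": "arm_command", "kwargs": {"targets": [0,-0.015,0,0.12,-0.14,0,0,0,0,0,0.1,0,0,0,0,0,0,0.1,0,0,0]}}

```text
time: 5.33
ee_pos: [0.4767, -0.0719, 0.0859]
eef_rot: [0.705, 0.057, -0.704, 0.062]
ft_force: [0.4, -1.0, 1.6]
width: 0.0003
```

```bash
python3 -c "
from st import *
st(); camera('side'); st()"
```

```text
t 5.33 ee [476.7 -71.9  85.9] F [ 0.41 -0.95  1.59] w 0.3
tip guide mm [ -44.6 -125.8   63.9]
tool y [ 0.168 -0.986  0.006] tool x [ 0.001 -0.006 -1.   ] tool z [-0.986 -0.168 -0.   ]
t 5.38 ee [476.8 -71.9  85.8] F [-0.4  -0.96  4.86] w 0.4
tip guide mm [ -44.5 -125.9   63.8]
tool y [ 0.168 -0.986  0.006] tool x [ 0.001 -0.006 -1.   ] tool z [-0.986 -0.168 -0.   ]
```

{"fn": "arm_command", "kwargs": {"targets": [0,0,0,0.05,0,0,0,0,0,0,0.05,-0.1,0,0]}}

```text
time: 5.55
ee_pos: [0.4771, -0.0715, 0.0851]
eef_rot: [0.705, 0.056, -0.704, 0.063]
ft_force: [-9.5, -10.3, 27.0]
width: 0.0005
```

```bash
python3 -c "
from st import *
st(); camera('side'); st()"
```

```text
t 5.55 ee [477.1 -71.5  85.1] F [ -9.54 -10.3   26.96] w 0.5
tip guide mm [ -44.1 -125.7   63.1]
tool y [ 0.167 -0.986  0.01 ] tool x [ 0.002 -0.009 -1.   ] tool z [-0.986 -0.167 -0.   ]
t 5.6 ee [477.1 -71.5  85.3] F [-8.51 -5.92 20.82] w 0.3
tip guide mm [ -44.2 -125.6   63.3]
tool y [ 0.167 -0.986  0.01 ] tool x [ 0.002 -0.01  -1.   ] tool z [-0.986 -0.167 -0.   ]
```

{"fn": "arm_command", "kwargs": {"targets": [0,0,0,0.01,-0.12,0.02,0,0,0,0,0.02,-0.15,0,0]}}

```text
time: 5.77
ee_pos: [0.4762, -0.0681, 0.0862]
eef_rot: [0.706, 0.053, -0.704, 0.063]
ft_force: [-2.1, -3.9, 7.9]
width: 0.0006
```

```bash
python3 -c "
from st import *
st(); camera('side'); st()"
```

```text
t 5.77 ee [476.2 -68.1  86.2] F [-2.14 -3.87  7.88] w 0.6
tip guide mm [ -44.4 -122.3   64.2]
tool y [ 0.164 -0.986  0.015] tool x [ 0.004 -0.014 -1.   ] tool z [-0.986 -0.164 -0.001]
t 5.82 ee [476.1 -67.5  86.2] F [-2.97 -2.93  9.69] w 0.7
tip guide mm [ -44.4 -121.6   64.2]
tool y [ 0.164 -0.986  0.014] tool x [ 0.004 -0.014 -1.   ] tool z [-0.986 -0.164 -0.001]
```

{"fn": "arm_command", "kwargs": {"targets": [0,0,-0.01,0.02,-0.17,0,0,0,0,-0.01,0.02,-0.17,0,0,0,0,0,0.02,-0.17,0,0]}}

```text
time: 6.07
ee_pos: [0.4745, -0.0581, 0.0863]
eef_rot: [0.705, 0.056, -0.704, 0.058]
ft_force: [-1.7, -3.3, 6.4]
width: 0.0003
```

```bash
python3 -c "
from st import *
st(); camera('side'); st()"
```

```text
t 6.07 ee [474.5 -58.1  86.3] F [-1.68 -3.3   6.39] w 0.3
tip guide mm [ -44.3 -111.9   64.3]
tool y [ 0.161 -0.987  0.003] tool x [ 0.002 -0.002 -1.   ] tool z [-0.987 -0.161 -0.002]
t 6.12 ee [474.4 -57.2  86.3] F [-2.96 -1.71  7.  ] w -0.0
tip guide mm [ -44.3 -110.9   64.3]
tool y [ 0.162 -0.987  0.003] tool x [ 0.002 -0.002 -1.   ] tool z [-0.987 -0.162 -0.001]
```

{"fn": "arm_command", "kwargs": {"targets": [0,0,0,0.025,-0.17,0.01,0,0,0,0,0.025,-0.15,0,0,0,0,0,0.01,0,0,0]}}

```text
time: 6.37
ee_pos: [0.4735, -0.0503, 0.0855]
eef_rot: [0.706, 0.056, -0.704, 0.059]
ft_force: [-0.9, 0.1, 1.9]
width: 0.0006
```

```bash
python3 -c "
from st import *
st(); crop('side',260,155,74,58,10,'s6.png',2); st()"
```

```text
t 6.37 ee [473.5 -50.3  85.5] F [-0.88  0.11  1.86] w 0.6
tip guide mm [ -44.  -104.    63.5]
tool y [ 0.161 -0.987  0.005] tool x [ 0.003 -0.004 -1.   ] tool z [-0.987 -0.161 -0.003]
t 6.47 ee [473.5 -50.4  85.5] F [-0.69  0.48  3.56] w 0.5
tip guide mm [ -44.  -104.1   63.5]
tool y [ 0.161 -0.987  0.004] tool x [ 0.003 -0.004 -1.   ] tool z [-0.987 -0.161 -0.003]
```

View pics/s6.png

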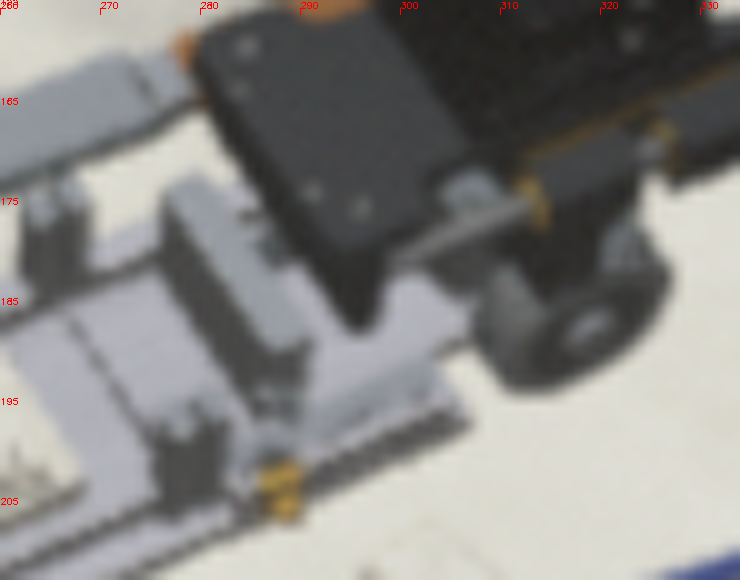

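{"fn": "arm_command", "kwargs": {"targets": [0,0,0,-0.4,0,0,0,0,0,0,-0.15,0.2,0.02,0,0,0,0,0,0.4,0,0,0,0,0,0,0.35,0,0,0,0,0,0,0,0,0]}}

```text
time: 6.88
ee_pos: [0.477, -0.0765, 0.1006]
eef_rot: [0.706, 0.056, -0.704, 0.059]
ft_force: [0.7, -0.1, -0.8]
width: 0.0003
```

```bash
python3 -c "
from st import *
st(); go(-45,-127,66,90)"
```

```text
t 6.88 ee [477.  -76.5 100.6] F [ 0.73 -0.11 -0.79] w 0.3
tip guide mm [ -45.1 -130.4   78.6]
tool y [ 0.162 -0.987  0.004] tool x [ 0.003 -0.004 -1.   ] tool z [-0.987 -0.162 -0.002]
shift tool units [ 0.5  -0.13 -0.  ]
turn units [ 3.988 -0.008  0.004]
turn units [-0.012 -0.003 -0.005]
```

{"fn": "arm_command", "kwargs": {"targets": [0,0,0,0.3,-0.13,0,0,0,0,0,0.15,0,0,0,0,0,0,0.08,0,0,0,0,0,0,0.05,0,0,0]}}

```text
time: 7.22
ee_pos: [0.4767, -0.0746, 0.0848]
eef_rot: [0.706, 0.055, -0.704, 0.058]
ft_force: [-8.2, -3.2, 26.9]
width: 0.0004
```

```bash
python3 -c "
from st import *
st(); crop('top',262,165,60,50,10,'t7.png',2);crop('side',260,155,74,58,10,'s7.png',2); st()"
```

```text
t 7.22 ee [476.7 -74.6  84.8] F [-8.21 -3.2  26.94] w 0.4
tip guide mm [ -45.1 -128.5   62.8]
tool y [ 0.159 -0.987  0.004] tool x [ 0.003 -0.004 -1.   ] tool z [-0.987 -0.159 -0.002]
t 7.42 ee [476.6 -74.8  85.3] F [-3.9  -1.74  9.4 ] w 0.8
tip guide mm [ -45.1 -128.7   63.3]
tool y [ 0.159 -0.987  0.005] tool x [ 0.003 -0.004 -1.   ] tool z [-0.987 -0.159 -0.002]
```

View pics/t7.png

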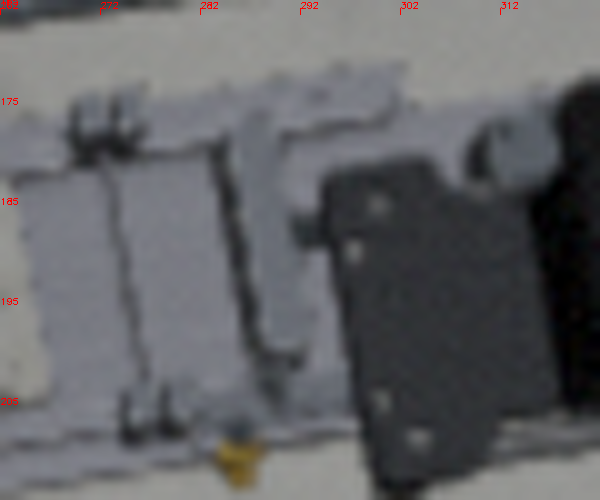

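View pics/s7.png

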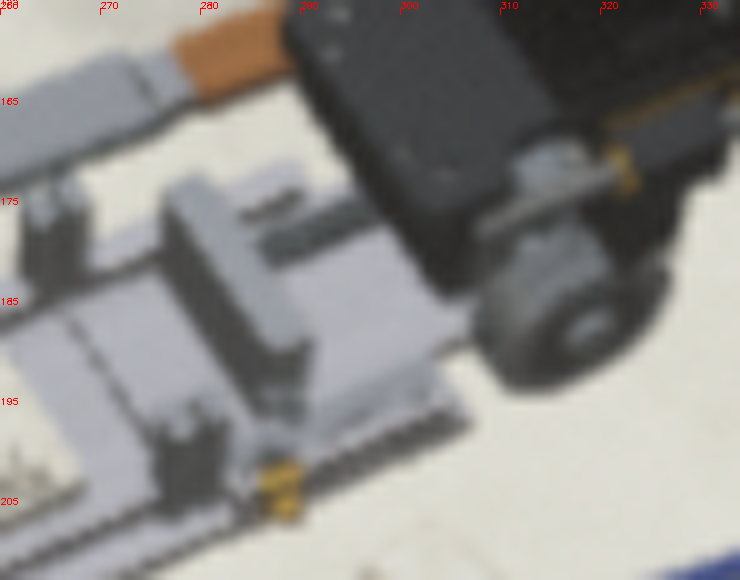

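{"fn": "arm_command", "kwargs": {"targets": [0,0,0,0.02,-0.17,0,0,0,0,0,0.02,-0.17,0,0,0,0,0,0.02,-0.17,0,0,0,0,0,0.02,-0.17,0,0,0,0,0,0.02,-0.1,0,0,0,0,0,0.015,0,0,0]}}

```text
time: 7.92
ee_pos: [0.4743, -0.0605, 0.0863]
eef_rot: [0.706, 0.05, -0.704, 0.061]
ft_force: [-3.3, -0.7, 8.0]
width: 0.0006
```

```bash
python3 -c "
from st import *
st(); crop('top',262,165,60,50,10,'t8.png',3);crop('side',260,155,74,58,10,'s8.png',3); st()"
```

```text
t 7.92 ee [474.3 -60.5  86.3] F [-3.31 -0.73  8.  ] w 0.6
tip guide mm [ -45.  -114.5   64.3]
tool y [ 0.156 -0.988  0.015] tool x [ 0.005 -0.015 -1.   ] tool z [-0.988 -0.156 -0.002]
t 8.22 ee [474.4 -60.5  86.3] F [-3.33 -0.32  9.5 ] w 0.3
tip guide mm [ -44.9 -114.4   64.3]
tool y [ 0.156 -0.988  0.015] tool x [ 0.004 -0.014 -1.   ] tool z [-0.988 -0.156 -0.002]
```

View pics/t8.png

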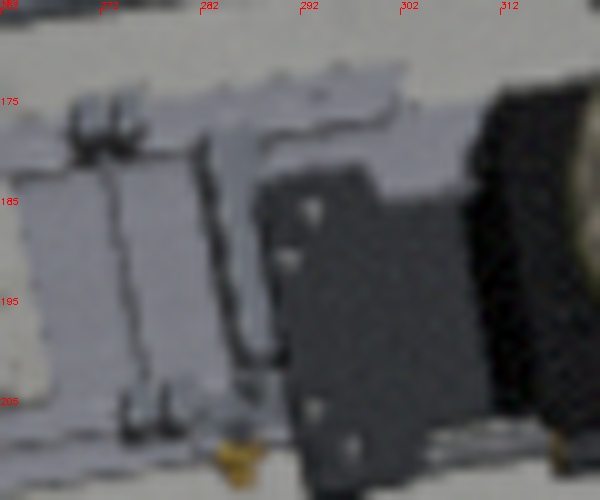

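View pics/s8.png

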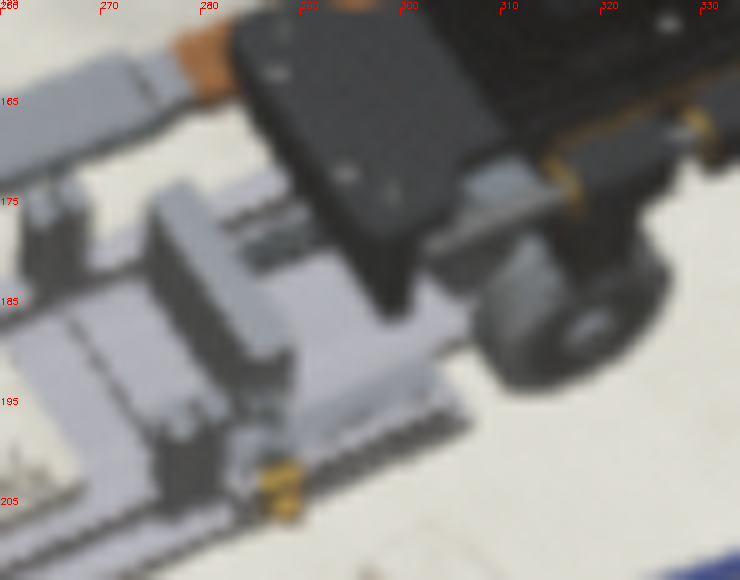

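{"fn": "arm_command", "kwargs": {"targets": [0,0,-0.01,0.02,-0.17,0,0,0,0,-0.01,0.02,-0.12,0,0,0,0,0,0.015,0,0,0]}}

```text
time: 8.47
ee_pos: [0.4733, -0.054, 0.0859]
eef_rot: [0.706, 0.055, -0.704, 0.056]
ft_force: [-2.8, -0.6, 7.9]
width: 0.0006
```

```bash
python3 -c "
from st import *
st()"
```

```text
t 8.47 ee [473.3 -54.   85.9] F [-2.8  -0.59  7.91] w 0.6
tip guide mm [ -44.9 -107.6   63.9]
tool y [ 0.156 -0.988  0.001] tool x [ 0.002 -0.001 -1.   ] tool z [-0.988 -0.156 -0.002]
```

{"fn": "arm_command", "kwargs": {"targets": [0,0,0,-0.5,0,0,0,0,0,0,-0.5,0.6,0,0,0,0,0,-0.2,0.9,0,0,0,0,0,0,0.9,0,0,0,0,0,0,0,0,0]}}

```text
time: 8.88
ee_pos: [0.4822, -0.1123, 0.1159]
eef_rot: [-0.705, -0.058, 0.705, -0.058]
ft_force: [-0.4, -0.1, -0.1]
width: 0.0004
```

```bash
cat > look.py <<'E'
from st import *
import sys
k=sys.argv[1]
st()
for n in('top','side'):
    im=np.mean([camera(n).astype(float) for _ in range(6)],0); np.save(f'{n}{k}.npy',im)
t=np.load(f'top{k}.npy');s=np.load(f'side{k}.npy')
def c(im,x0,y0,w,h,z):
    o=cv2.resize(np.clip((im[y0:y0+h,x0:x0+w,::-1]-20)*1.5,0,255).astype(np.uint8),None,fx=z,fy=z,interpolation=cv2.INTER_CUBIC)
    for i in range(0,w,5): cv2.putText(o,str(x0+i),(i*z,9),0,.35,(0,0,255),1);cv2.line(o,(i*z,9),(i*z,16),(0,0,255),1)
    for i in range(0,h,5): cv2.putText(o,str(y0+i),(0,i*z+4),0,.35,(0,0,255),1)
    return o
a=c(t,272,192,24,24,25);b=c(s,276,186,24,24,25)
cv2.imwrite(f'pics/lt{k}.png',a);cv2.imwrite(f'pics/ls{k}.png',b)
E
python3 look.py 1
```

```text
t 8.88 ee [ 482.2 -112.3  115.9] F [-0.39 -0.05 -0.14] w 0.4
tip guide mm [ -46.1 -166.4   93.9]
tool y [ 0.163 -0.987  0.   ] tool x [-0.001 -0.    -1.   ] tool z [-0.987 -0.163  0.001]
```

View pics/lt1.png

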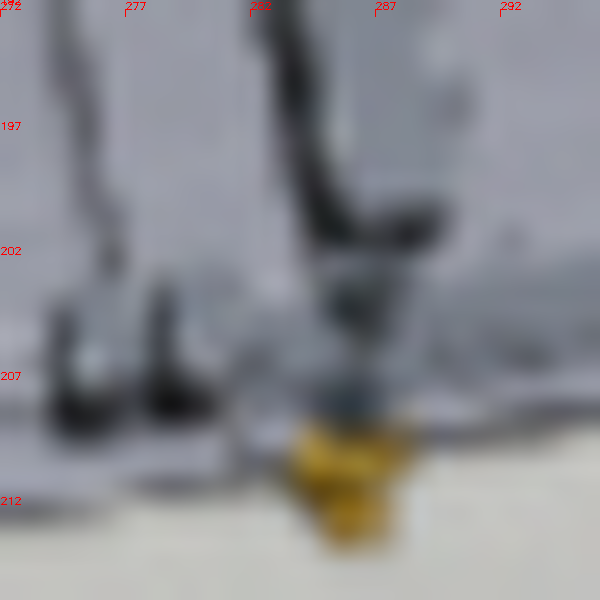

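View pics/ls1.png

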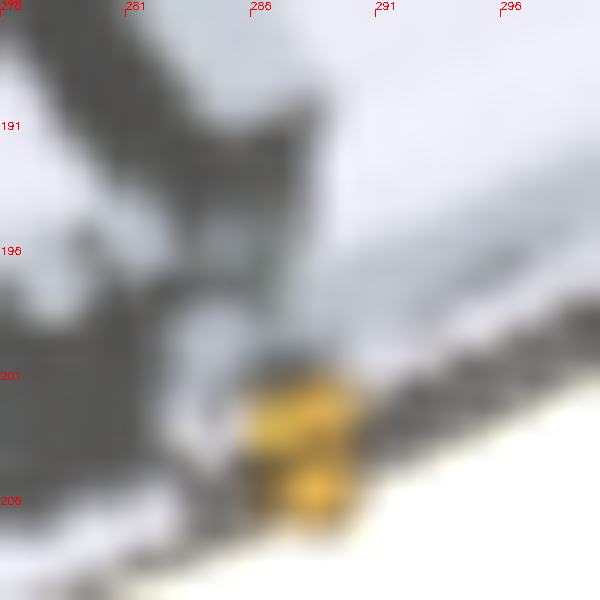

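```bash
cat > meas.py <<'E'
from st import *
p=np.load('g.npy');q=np.load('q.npy');c,n=np.cos(p[2]),np.sin(p[2])
def toG(cam,uv,z,off=True):
    o=q[4:6] if cam=='top' else q[6:8]
    W=ray(cam,np.atleast_2d(uv)-(o if off else 0),z)[:,:2]-p[:2]
    return (np.c_[c*W[:,0]+n*W[:,1],-n*W[:,0]+c*W[:,1]]*1e3).round(1)
E
python3 - <<'E'
from meas import *
print('brass',toG('top',[285.7,209.7],.035),'ptr',toG('top',[285.9,203.9],.0295),'mark',toG('top',[285.5,207.4],.0295))
# yaw from long lines in top: fit wall inner-edge dark line far and near, via column minima
im=np.load('top1.npy').mean(2)
for lab,f in (('far',lambda u:190-(u-222)*.168),('near',lambda u:215-(u-226)*.15)):
    pts=[]
    for u in range(226,244):
        v0=f(u);vs=np.arange(int(v0)-4,int(v0)+5);w=np.maximum(0,np.median(im[vs,u])-im[vs,u]-4)
        if w.sum()>5: pts.append((u,(w*vs).sum()/w.sum()))
    pts=np.array(pts);print(lab,len(pts),np.polyfit(pts[:,0],pts[:,1],1))
print(toG('top',[[222.1,189.3],[269.6,181.5]],.024),toG('top',[[228,166+48],[262,209.5]],.024))
for cam in('top','side'):
    for x0 in(-34,34):
        print(cam,proj(cam,g2w(p,np.array([[x0,140,24],[x0,20,24]])/1e3)).round(1).tolist())
E
```

```text
brass [[-51.5 -19.5]] ptr [[-35.8 -23.4]] mark [[-44.8 -20.7]]
far 18 [-2.09596284e-01  2.36493257e+02]
near 18 [-2.58621185e-02  2.19296473e+02]
[[ 31.1 136.3]
 [ 31.5   8.1]] [[-36.7 130.8]
 [-39.5  40.8]]
top [[224.4, 213.7], [269.4, 206.4]]
top [[220.6, 188.7], [265.1, 181.5]]
side [[230.8, 221.7], [271.3, 203.8]]
side [[219.8, 202.2], [259.4, 185.3]]
```

```bash
python3 - <<'E'
from meas import *
for n in('top','side'):
    im=np.mean([camera(n).astype(float) for _ in range(16)],0); np.save(f'{n}2.npy',im)
t=np.load('top2.npy');s=np.load('side2.npy')
print(t[201:212,280:293].mean(2).round(0).astype(int))
print(s[192:206,280:294].mean(2).round(0).astype(int))
print('blue-ness');print((t[201:212,280:293,0]-t[201:212,280:293,2]).round(0).astype(int))
def c(im,x0,y0,w,h,z,fn,segs,cam):
    o=cv2.resize(np.clip((im[y0:y0+h,x0:x0+w,::-1]-20)*1.5,0,255).astype(np.uint8),None,fx=z,fy=z,interpolation=cv2.INTER_NEAREST)
    of=q[4:6] if cam=='top' else q[6:8]
    for a,b,col in segs:
        k=proj(cam,g2w(p,np.array([a,b])/1e3))+of; k=((k-[x0,y0]+.5)*z).astype(int)
        cv2.line(o,tuple(map(int,k[0])),tuple(map(int,k[1])),col,1)
    cv2.imwrite('pics/'+fn,o)
ys=-18.4
sg=rect(-31,31,ys-14,ys,54,(255,255,0))+rect(-31,31,ys-14,ys,12.5,(255,255,0))
for y in range(-40,0,2): sg.append(((-31,y,29.5),(-45,y,29.5),(0,255,0) if y%10 else (0,0,255)))
c(t,272,192,24,24,25,'lt2.png',sg,'top');c(s,276,186,24,24,25,'ls2.png',sg,'side')
E
```

```text
[[125 126 127 117  65  48  60  57  51  83 122 123 115]
 [116 120 127 122  91  89  81  77  91 116 123 119 113]
 [107 111 128 128 100  72  65  71  95 111 111 108 108]
 [108 114 114 114  99  63  56  74  99 105 106 103 104]
 [110 107 103 105 102  89  68  82 102  98 102  97  94]
 [112  91  87 104 104  93  80  97 103  93  95  98  90]
 [ 78  89  93  92  81  72  68  87 102 108 103 108 115]
 [ 67  98 104 104  81  61  63  89 113 123 122 108  95]
 [109 102 119 119 100  72  66  80  84  90  92  93  98]
 [119  94  88  88  93  90  90  86 106 132 136 137 140]
 [104 104 107  87  66  67  78 105 140 148 149 149 150]]
[[ 90  81  76  75  77  81  80  86 129 178 184 183 182 181]
 [122 108  88  77  78  81  82  92 131 177 181 181 181 179]
 [149 140 113  85  92  93  93 104 136 176 179 177 175 169]
 [141 148 131  99 111 111 103 115 143 171 170 164 161 155]
 [119 135 122 101 106 107 100 124 152 159 154 153 153 149]
 [ 93  99  84  88  98  97 102 128 150 152 152 153 150 143]
 [ 78  81  88 112 129 125 114 131 147 148 153 152 145 142]
 [ 75  81 102 135 147 140 125 127 134 140 157 159 154 151]
 [ 76  81 100 134 143 
[... 248 characters left out ...]
105 105 103 120 139 170]
 [105 121 133 106 100  94  83 104 128 123 135 172 191 213]]
blue-ness
[[-10 -10 -10  -9  -4  -3  -3  -5  -3  -6  -9 -10  -9]
 [-11 -10 -10  -9  -7 -10  -9  -8  -9  -8 -10 -11 -10]
 [-10  -9  -9  -9  -8  -8  -8  -6 -10 -10 -11 -11 -11]
 [-11 -10 -11 -10 -10  -6  -5  -7 -11 -11 -11 -11 -11]
 [-11 -12 -11 -12 -12  -9  -6  -9 -11 -10 -11 -10  -9]
 [ -7  -8  -9 -11 -12 -10  -8 -11 -11 -10 -10 -10  -9]
 [ -5  -6 -10 -10 -10  -9  -8  -9  -9 -11  -8  -9  -9]
 [ -3  -4 -10  -9  -4  -6  -7  -2   1 -10  -8  -5  -4]
 [ -8  -5 -11  -1  41  33  33  32  16  -4  -3   0   1]
 [ -8  -4  -5  16  67  66  66  57  23   2   3   2   2]
 [ -1   1   3  15  46  59  55  32   6   2   2   2   2]]
```

View pics/lt2.png

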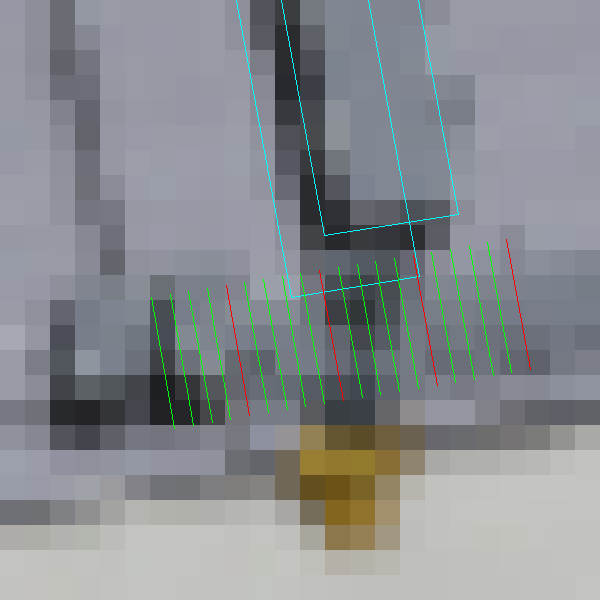

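View pics/ls2.png

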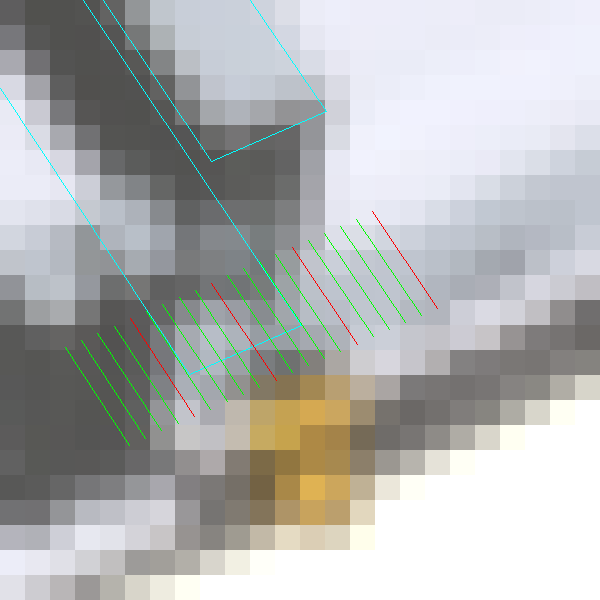

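```bash
python3 - <<'E'
import cv2,numpy as np
a=cv2.imread('pics/t3.png').astype(float).mean(2)
d=cv2.resize(a,(80,50),interpolation=cv2.INTER_AREA)
print('t3 u 280..297, v 199..211');print(d[34:47,18:36].round(0).astype(int))
b=cv2.imread('pics/t8.png').astype(float).mean(2)
d=cv2.resize(b,(60,50),interpolation=cv2.INTER_AREA)
print('t8');print(d[34:47,18:32].round(0).astype(int))
b=cv2.imread('pics/t7.png').astype(float).mean(2)
d=cv2.resize(b,(60,50),interpolation=cv2.INTER_AREA)
print('t7');print(d[34:47,18:34].round(0).astype(int))
E
```

```text
t3 u 280..297, v 199..211
[[122 121 121 121 120 121 122 122 107  54  55  86  88  79  74  91 119 123]
 [121 120 120 120 121 120 122 122 108  64  62  65  62  57  66 100 122 124]
 [121 121 121 121 122 122 120 121 114  87  87  82  75  74  88 114 120 117]
 [112 116 123 123 123 119 108 110 118 107  88  72  68  80 100 109 107 106]
 [104 107 122 126 122 114 107 106 110 103  82  62  63  83 102 103 102 100]
 [105 108 109 111 108 104 104 103 103  99  89  68  73  93 101 100  98  93]
 [106 102  98 102 102 101 100 102 100  94  94  84  83  91  98  95  93  93]
 [103  89  87  98  98  90  88  97  97  90  92  94  89  88  99 104 101 106]
 [ 75  86  91  89  80  68  69  85 100 104 101 104 107 107 110 113 119 117]
 [ 68  92 102 102  80  58  60  83 106 114 113 102  93  87  85  89  96 104]
 [102  98 111 113  95  71  64  76  85  93  94  94  95  99 114 126 128 131]
 [112  92  87  85  88  83  83  84 103 125 128 131 133 134 140 144 143 143]
 [103 101 103  85  67  67  78 102 132 143 144 146 146 145 146 145 144 144]]
t8
[[126 127 126 120  92  57  78 106 102  72  43  51  51  51]
 [126 125 126 125 108  61  54  76  7
[... 847 characters left out ...]
  66  71  63  92 125 128 122]
 [116 120 126 130 127 123 109  87  70  71  81  94 109 118 117 113]
 [108 112 126 130 126 117 107  87  63  62  82 103 109 108 108 109]
 [109 113 112 114 112 107 105  95  73  62  79 102 106 103 106 106]
 [112 108 105 104 105 103 105 105  93  75  82  95  94  97 101  97]
 [109  92  91 102 100  93  91 102 101  88  89  96  91  91 104 107]
 [ 79  88  94  93  82  71  71  89 104 107 104 108 111 111 114 117]
 [ 72  97 105 107  84  61  64  88 109 119 119 109  98  89  88  93]
 [106 102 114 116  97  73  70  80  87  95  97  99 101 103 117 129]
 [115  97  91  87  91  86  84  87 105 130 134 134 136 140 145 149]
 [106 105 107  89  69  69  82 104 137 148 150 149 150 152 150 149]]
```

```bash
python3 -c "
from st import *
st(); go(-45,-120,68,90)"
```

```text
t 11.08 ee [ 482.  -108.4  115.9] F [-0.44  0.16 -0.66] w 0.3
tip guide mm [ -45.6 -162.6   93.9]
tool y [ 0.167 -0.986 -0.001] tool x [-0.001  0.001 -1.   ] tool z [-0.986 -0.167  0.001]
shift tool units [ 1.04 -1.7  -0.02]
turn units [ 3.994e+00  3.000e-03 -1.000e-03]
turn units [-0.006  0.001  0.002]
```

{"fn": "arm_command", "kwargs": {"targets": [0,0,0,0,-0.85,0,0,0,0,0,0.4,-0.85,0,0,0,0,0,0.35,0,0,0,0,0,0,0.1,0,0,0,0,0,0,0,0,0,0]}}

```text
time: 11.5
ee_pos: [0.4752, -0.066, 0.0943]
eef_rot: [0.705, 0.059, -0.704, 0.058]
ft_force: [-0.4, 0.2, 0.4]
width: 0.0003
```

```bash
python3 -c "
from st import *
st()"
```

```text
t 11.5 ee [475.2 -66.   94.3] F [-0.37  0.25  0.36] w 0.3
tip guide mm [ -45.  -119.7   72.3]
tool y [ 0.165 -0.986 -0.001] tool x [ 0.001  0.001 -1.   ] tool z [-0.986 -0.165 -0.001]
```

{"fn": "arm_command", "kwargs": {"targets": [0,0,0,0.2,0,0,0,0,0,0,0.1,0,0,0,0,0,0,0.02,0,0,0]}}

```text
time: 11.75
ee_pos: [0.4758, -0.0675, 0.0863]
eef_rot: [0.705, 0.058, -0.704, 0.058]
ft_force: [-1.8, 2.2, 7.0]
width: 0.0004
```

```bash
python3 -c "
from st import *
st();camera('top');st()"
```

```text
t 11.75 ee [475.8 -67.5  86.3] F [-1.78  2.15  6.95] w 0.4
tip guide mm [ -44.7 -121.3   64.3]
tool y [ 0.163 -0.987 -0.   ] tool x [ 0.001  0.    -1.   ] tool z [-0.987 -0.163 -0.001]
t 11.8 ee [475.8 -67.5  86.4] F [-1.31  0.13  0.73] w 0.3
tip guide mm [ -44.7 -121.2   64.4]
tool y [ 0.163 -0.987 -0.   ] tool x [ 0.001  0.    -1.   ] tool z [-0.987 -0.163 -0.001]
```

{"fn": "arm_command", "kwargs": {"targets": [0,0,0,0.03,0,0,0,0,0,0,0.02,-0.12,0,0,0,0,0,0.02,-0.12,0,0,0,0,0,0.015,-0.02,0,0]}}

```text
time: 12.13
ee_pos: [0.4753, -0.0642, 0.0864]
eef_rot: [0.705, 0.056, -0.704, 0.058]
ft_force: [-2.3, 2.7, 2.9]
width: 0.0003
```

```bash
python3 -c "
from st import *
st();camera('top');st()"
```

```text
t 12.13 ee [475.3 -64.2  86.4] F [-2.26  2.68  2.88] w 0.3
tip guide mm [ -44.7 -118.    64.4]
tool y [ 0.16  -0.987  0.003] tool x [ 0.002 -0.003 -1.   ] tool z [-0.987 -0.16  -0.001]
t 12.18 ee [475.3 -64.1  86.4] F [-1.71  0.41  5.64] w 0.6
tip guide mm [ -44.7 -117.9   64.4]
tool y [ 0.16  -0.987  0.003] tool x [ 0.002 -0.003 -1.   ] tool z [-0.987 -0.16  -0.001]
```

{"fn": "arm_command", "kwargs": {"targets": [0,0,0,0.03,-0.13,0,0,0,0,0,0.02,-0.08,0,0,0,0,0,0.01,0,0,0]}}

```text
time: 12.43
ee_pos: [0.4748, -0.0612, 0.0864]
eef_rot: [0.706, 0.054, -0.704, 0.058]
ft_force: [-2.5, 2.2, 3.1]
width: 0.0006
```

```bash
python3 -c "
from st import *
st();camera('top');st()"; python3 look.py 3
```

```text
t 12.43 ee [474.8 -61.2  86.4] F [-2.53  2.22  3.13] w 0.6
tip guide mm [ -44.6 -115.    64.4]
tool y [ 0.157 -0.988  0.006] tool x [ 0.003 -0.006 -1.   ] tool z [-0.988 -0.157 -0.002]
t 12.48 ee [474.8 -61.1  86.3] F [-1.92  0.08  6.85] w 0.7
tip guide mm [ -44.6 -114.9   64.3]
tool y [ 0.158 -0.987  0.006] tool x [ 0.003 -0.005 -1.   ] tool z [-0.988 -0.158 -0.002]
t 12.48 ee [474.8 -61.1  86.3] F [-1.92  0.08  6.85] w 0.7
tip guide mm [ -44.6 -114.9   64.3]
tool y [ 0.158 -0.987  0.006] tool x [ 0.003 -0.005 -1.   ] tool z [-0.988 -0.158 -0.002]
```

View pics/lt3.png

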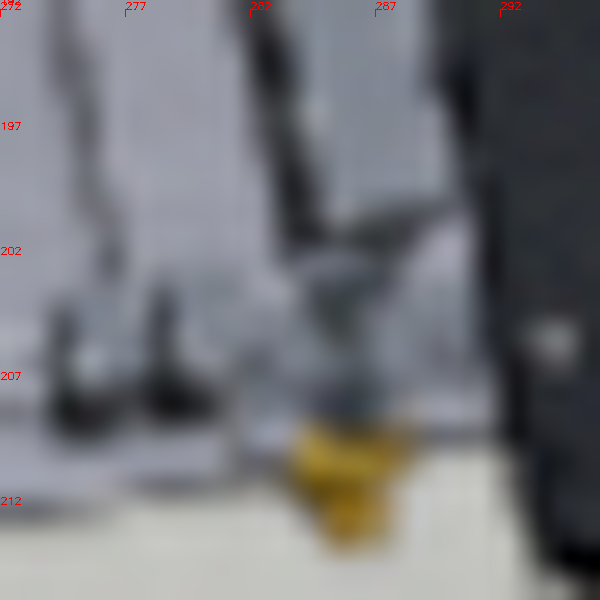

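View pics/ls3.png

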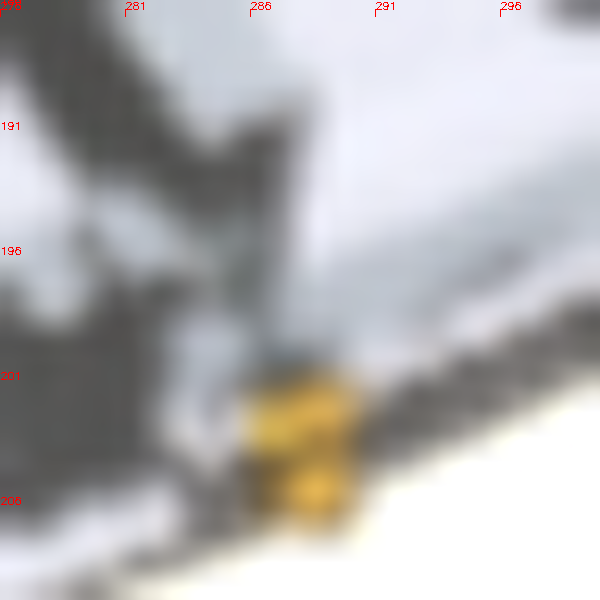

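```bash
python3 - <<'E'
import numpy as np
t=np.load('top3.npy').mean(2);s=np.load('side3.npy').mean(2)
print(t[200:211,280:293].round(0).astype(int));print(s[192:206,280:294].round(0).astype(int))
t=np.load('top2.npy').mean(2)-t
print('diff');print(t[200:211,280:293].round(0).astype(int))
E
```

```text
[[125 126 115  55  64 108  94  81  76  83  84  45  51]
 [124 127 118  64  53  73  61  59  75 116 113  46  49]
 [118 120 120  88  92  91  79  72 104 128 113  43  50]
 [107 111 127 117  81  70  68  80 109 113 104  48  48]
 [110 113 112 109  78  62  80  99 106 107  98  55  48]
 [109 108 104 104  94  72  82 106 104  98  96  54  50]
 [112  94  87 104 101  87  83 104 104  94  90  69  40]
 [ 78  90  94  92  84  71  68  88 103 108 103  91  39]
 [ 67  98 103 105  81  61  65  92 113 124 123 102  40]
 [110 103 120 120  99  74  66  79  86  92  94  86  41]
 [119  94  88  88  95  90  89  87 107 134 138 129  77]]
[[ 83  80  75  78  85  81  83 113 160 182 183 183 181 180]
 [116 107  87  77  79  80  84 119 166 181 180 180 180 179]
 [147 140 117  93  86  92  94 127 175 180 178 176 174 169]
 [140 149 141 118 106 106 104 130 174 174 170 163 159 153]
 [118 135 130 125 118 100 102 133 165 160 155 152 152 148]
 [ 92  97  86  98 109  95 106 134 151 152 152 152 149 142]
 [ 78  80  88 110 121 109 111 135 147 148 151 152 144 141]
 [ 74  79 100 134 145 134 113 126 133 139 156 159 153 150]
 [ 76  79  99 133 142 
[... 243 characters left out ...]
  93 104 105 103 119 139 168]
 [104 120 133 106 100  93  83 104 128 122 135 172 189 212]]
diff
[[ -1   0  10  55 -14 -54  -5   3  -2  -1  31  81  75]
 [  1  -2   9  53  13 -25  -1  -3 -24 -33   9  77  66]
 [ -1  -1   7  35  -1  -2   2   5 -13 -12   9  75  63]
 [  0   0   1  11  19   1  -3  -9 -14  -2   7  60  61]
 [ -2   1   1   5  20   2 -24 -25  -6  -2   7  48  56]
 [  1  -1  -1   1   8  17 -14 -24  -2   0   5  42  44]
 [  1  -2   0  -1   3   6  -3  -6  -1  -1   5  29  50]
 [  0  -1  -1   0  -2   1   0  -1  -1   0   0  17  76]
 [  1   0   0  -1  -1   1  -2  -3   0  -1  -1   6  55]
 [ -1  -1  -1  -1   1  -2   1   1  -2  -2  -2   7  56]
 [  0  -1   0  -1  -2  -1   0  -1  -1  -2  -2   8  63]]
```

{"fn": "arm_command", "kwargs": {"targets": [0,0,0,0.03,-0.1,0,0,0,0,0,0.02,-0.06,0,0,0,0,0,0.01,0,0,0]}}

```text
time: 13.33
ee_pos: [0.4745, -0.0593, 0.0864]
eef_rot: [0.706, 0.052, -0.704, 0.058]
ft_force: [-2.5, 2.2, 4.7]
width: 0.0004
```

```bash
python3 -c "
from st import *
st();camera('top');st()"
```

```text
t 13.33 ee [474.5 -59.3  86.4] F [-2.55  2.25  4.67] w 0.4
tip guide mm [ -44.5 -113.1   64.4]
tool y [ 0.156 -0.988  0.008] tool x [ 0.003 -0.008 -1.   ] tool z [-0.988 -0.156 -0.002]
t 13.38 ee [474.5 -59.2  86.3] F [-2.16  0.69  7.1 ] w 0.6
tip guide mm [ -44.5 -113.1   64.3]
tool y [ 0.156 -0.988  0.008] tool x [ 0.003 -0.008 -1.   ] tool z [-0.988 -0.156 -0.002]
```

{"fn": "arm_command", "kwargs": {"targets": [0,0,0,-0.5,0,0,0,0,0,0,-0.6,0.5,0,0,0,0,0,-0.2,0.9,0,0,0,0,0,0,0.9,0,0,0,0,0,0,0.5,0,0,0,0,0,0,0,0,0]}}

```text
time: 13.88
ee_pos: [0.4862, -0.1299, 0.1201]
eef_rot: [0.706, 0.054, -0.704, 0.059]
ft_force: [-0.1, -0.3, -0.7]
width: 0.0006
```

```bash
sed -i 's/range(6)/range(12)/' look.py; python3 look.py 4; python3 - <<'E'
import numpy as np
t=np.load('top4.npy').mean(2);s=np.load('side4.npy').mean(2)
print(t[200:211,280:293].round(0).astype(int));print(s[192:203,280:294].round(0).astype(int))
E
```

```text
t 13.88 ee [ 486.2 -129.9  120.1] F [-0.11 -0.34 -0.72] w 0.6
tip guide mm [ -45.1 -184.7   98.1]
tool y [ 0.159 -0.987  0.008] tool x [ 0.004 -0.007 -1.   ] tool z [-0.987 -0.159 -0.003]
[[125 121  94  59  78 108  93  82  88 114 127 127 126]
 [126 126 112  63  55  72  59  55  85 124 128 123 114]
 [117 121 121  88  82  89  78  71 105 126 123 118 114]
 [106 112 119  87  71  71  73  92 109 113 110 109 107]
 [108 115 110  93  65  58  76 101 107 105 105 104 105]
 [110 108 104 103  92  79  91 106 105  98 102  97  94]
 [113  92  88 104 102  89  88 104 102  92  96  97  91]
 [ 78  89  94  94  82  72  68  87 102 107 103 109 115]
 [ 69  98 103 106  83  61  62  90 113 122 122 108  96]
 [111 102 120 121 100  71  67  78  85  91  93  95  98]
 [119  95  88  88  94  89  90  87 106 133 135 137 140]]
[[ 83  81  77  80  86  82  85 120 167 183 183 182 181 180]
 [115 108  88  78  80  81  87 128 177 182 181 180 180 178]
 [147 140 113  85  86  92  96 130 176 180 178 176 174 169]
 [140 148 136 110 103 105 108 135 174 175 169 163 160 154]
 [118 135 130 123 110  99 112 141 165 160 154 152 152 149]
 [ 94  98  84  86  91  94 121 152 153 152 152 152 149 142]
 [ 77  80  88 105 111 109 123 145 148 148 153 152 145 142]
 [ 75  80 101 134 144 135 121 127 133 140 156 159 153 151]
 [ 76  80 100 134 143 126 102  95 106 131 158 164 153 138]
 [ 76  81 107 137 132 116  98  94 105 121 136 131 101  99]
 [ 77  84 120 152 134 141 122 118 123 123 111  96  90  95]]
```

View pics/lt4.png

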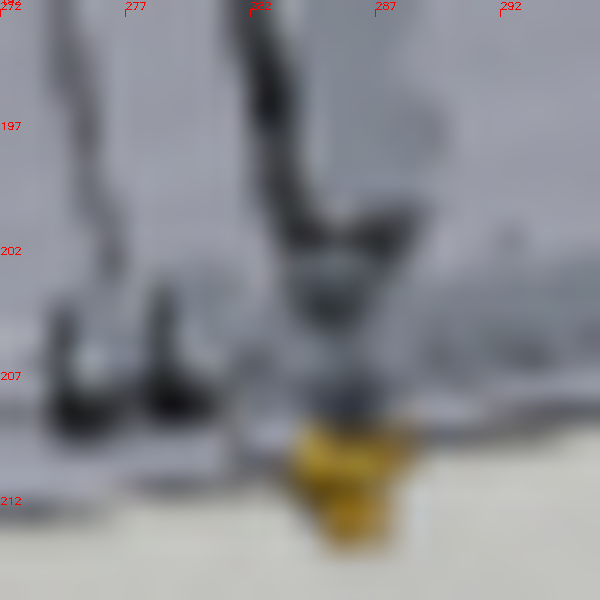

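View pics/ls4.png

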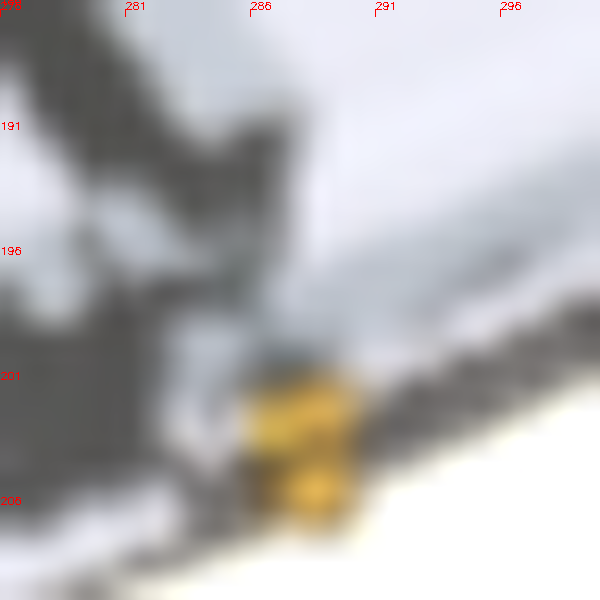

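```bash
python3 - <<'E'
import numpy as np,cv2
b=cv2.resize(cv2.imread('pics/s3.png').astype(float).mean(2),(64,58),interpolation=cv2.INTER_AREA) # u0=270,v0=155
for k in (2,3,4):
    s=np.load(f'side{k}.npy').mean(2)
    print(k);print((s[190:203,280:294]-b[35:48,10:24]).round(0).astype(int))
print('bg');print(b[35:48,10:24].round(0).astype(int))
b=cv2.resize(cv2.imread('pics/t3.png').astype(float).mean(2),(80,50),interpolation=cv2.INTER_AREA)
for k in (4,):
    s=np.load(f'top{k}.npy').mean(2)
    print('top',k);print((s[198:210,280:294]-1.04*b[33:45,18:32]).round(0).astype(int))
E
```

```text
2
[[-95 -95 -84 -34  39  68  63  49  49  88 106 107  93  52]
 [-94 -94 -92 -78 -34   7  14  17  46  93 107 105  83  41]
 [-76 -85 -92 -91 -77 -40  -1  11  45  92  96  91  71  33]
 [-36 -50 -76 -93 -90 -65 -16  13  40  76  82  80  60  27]
 [  4  -9 -46 -86 -80 -66 -33  10  43  74  88  83  53  18]
 [ 10   6 -21 -66 -59 -57 -52 -11  42  73  77  64  38  13]
 [  7   9 -11 -51 -61 -62 -65 -26  22  34  36  37  25  12]
 [  4   6 -17 -49 -64 -66 -56 -21   8  12  13  14  12   9]
 [  3   4  -7 -20 -22 -23 -27  -8   8   9   9   9   8   7]
 [  5   5   5   6   6   6   4   8   9   7  10  10  10  10]
 [  6   4   5  10  10   8   5   4   5   9  12  13  12  11]
 [  5   5   6  11   8   6   5   4   5   7   9   9   3   6]
 [  6   5   8  13   5  13   8   9  10  11   8   5   7   7]]
3
[[-95 -93 -64   1  58  70  64  59  78 104 107 107  92  51]
 [-95 -95 -90 -53   3  12  15  37  76 106 108 104  83  40]
 [-82 -87 -92 -88 -68 -40   2  38  77  96  96  91  70  32]
 [-42 -52 -77 -92 -89 -66 -14  39  74  79  81  79  60  27]
 [  2  -8 -42 -78 -85 -68 -33  32  81  78  88  82  52  18]
 [ 10   7 -12 -47 -64 -62 -50   5
[... 1995 characters left out ...]
6 -48 -59 -15 -16 -15 -15   3  67  65  22  13  15]
 [ -1  -6 -46 -66 -28 -14 -15 -16   1  65  69  37  34  44]
 [ -1  -5 -30 -66 -47 -17 -34 -45 -25  47  62  60  61  68]
 [  1   0 -14 -63 -72 -55 -66 -70 -34  34  38  38  36  50]
 [  0   0  -7 -40 -46 -35 -34 -43 -18  14  32  43  44  34]
 [ -2   0  -8 -44 -56 -48 -38 -18  -5   5  25  44  42  21]
 [ -1   2  -3 -22 -48 -50 -31  -6   0   2  13  33  29   9]
 [ -1   2   2  -3 -14 -25 -13   0   1   0   4   9   8   1]
 [  6  -1  -2   2   0  -4  -4   3   1  -2   0  -1  -2  -4]
 [  0  -1   0   1  -1   1  -3  -1  -2  -1  -2   1   3   3]
 [ -2   3  -3   0   0   1  -1   4   3   3   4   2  -1  -3]
 [  5  -1   5   3   2  -3   0  -1  -4  -5  -5  -3  -1  -2]]
```

```bash
python3 - <<'E'
from meas import *
def c(im,x0,y0,w,h,z,segs,cam):
    o=cv2.resize(np.clip((im[y0:y0+h,x0:x0+w,::-1]-20)*1.5,0,255).astype(np.uint8),None,fx=z,fy=z,interpolation=cv2.INTER_NEAREST)
    of=q[4:6] if cam=='top' else q[6:8]
    for a,b,col in segs:
        k=proj(cam,g2w(p,np.array([a,b])/1e3))+of; k=((k-[x0,y0]+.5)*z).astype(int)
        cv2.line(o,tuple(map(int,k[0])),tuple(map(int,k[1])),col,1)
    return o
ys=-16.2; ym=-20.2
C=(255,255,0);M=(255,0,255);Y=(0,255,0)
sg=rect(-31,31,ys-14,ys,54,C)+rect(-31,31,ys-14,ys,12.5,C)
sg+=rect(-44,-32,ym-6,ym+6,35,M)+[((-50,ym,29.5),(-31,ym,29.5),(0,0,255))]
sg+=[((x,-85,24),(x,40,24),Y) for x in(-32,-40)]+[((-50,-85,12),(-50,40,12),Y)]
for x in (-38.5,38.5): sg+=rect(x-6,x+6,-9,9,57,(0,128,255))
a=c(np.load('top4.npy'),268,172,36,44,13,sg,'top');b=c(np.load('side4.npy'),268,166,36,44,13,sg,'side')
cv2.imwrite('pics/o4t.png',a);cv2.imwrite('pics/o4s.png',b)
E
```

View pics/o4t.png

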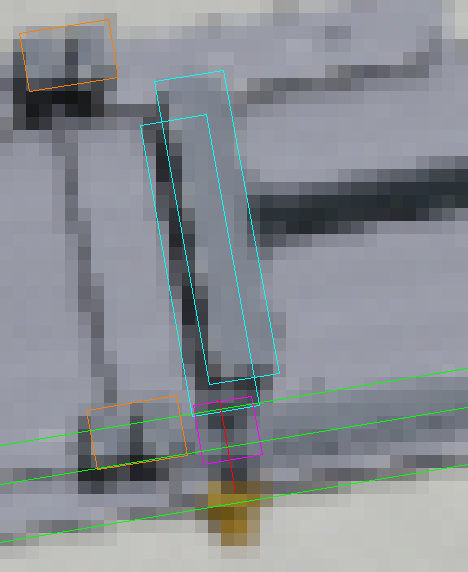

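View pics/o4s.png

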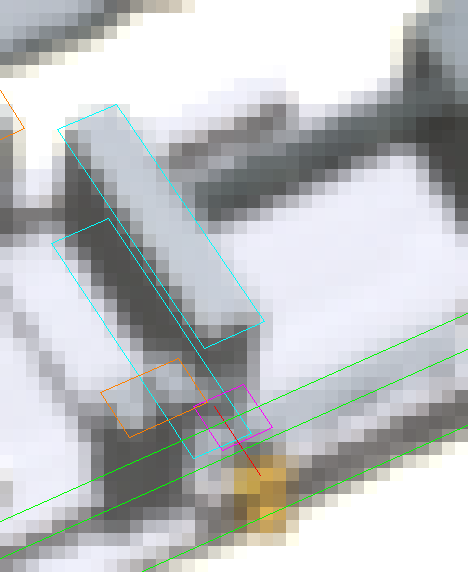

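```bash
python3 - <<'E'
from meas import *
k=lambda x,y:[215+x/6-.4,165+y/6-.4]
print('heel top z30?',toG('top',[k(290,115),k(303,180),k(312,240)],.030).tolist(),'front',toG('top',[k(180,190)],.02).tolist(),toG('top',[k(180,190)],.035).tolist(), 'sides',toG('top',[k(270,110),k(255,250)],.03).tolist())
go(0,100,95)
st()
E
```

```text
heel top z30? [[27.1, 27.1], [-2.6, 26.4], [-29.5, 27.0]] front [[3.6, 80.3]] [[0.9, 80.5]] sides [[30.8, 35.5], [-29.8, 52.3]]
shift tool units [  0.05 -11.29  -1.69]
t 15.08 ee [ 486.  -127.3  120.2] F [-0.62 -0.46 -0.66] w 0.3
tip guide mm [ -44.8 -182.1   98.2]
tool y [ 0.162 -0.987  0.007] tool x [ 0.003 -0.007 -1.   ] tool z [-0.987 -0.162 -0.002]
```

{"fn": "arm_command", "kwargs": {"targets": [0,0,0,0,-0.7,-0.15,0,0,0,0,0,-0.95,-0.15,0,0,0,0,0,-1,-0.15,0,0,0,0,0,-1,-0.15,0,0,0,0,0,-1,-0.15,0,0,0,0,0,-1,-0.15,0,0,0,0,0,-1,-0.15,0,0,0,0,0,-1,-0.15,0,0,0,0,0,-1,-0.15,0,0,0,0,0,-1,-0.15,0,0,0,0,0,-1,-0.15,0,0,0,0,0,-0.5,0,0]}}

```text
time: 16.08
ee_pos: [0.4828, 0.1622, 0.1186]
eef_rot: [0.707, 0.051, -0.703, 0.057]
ft_force: [-0.0, 0.6, -0.2]
width: 0.0003
```

```bash
python3 -c "
from st import *
st(); go(0,112,35,90)"
```

```text
t 16.08 ee [482.8 162.2 118.6] F [-0.01  0.58 -0.21] w 0.3
tip guide mm [  1.6 103.7  96.6]
tool y [ 0.152 -0.988  0.009] tool x [ 0.006 -0.008 -1.   ] tool z [-0.988 -0.152 -0.005]
shift tool units [ 2.46 -0.35  0.08]
turn units [ 3.975 -0.018  0.009]
turn units [-0.025 -0.006 -0.011]
```

{"fn": "arm_command", "kwargs": {"targets": [-0.02,-0.005,-0.01,0,-0.3,0.04,0,0,0,0,0.4,0,0,0,0,0,0,0.7,0,0,0,0,0,0,0.7,0,0,0,0,0,0,0.3,0,0,0,0,0,0,0,0,0,0]}}

```text
time: 16.58
ee_pos: [0.4806, 0.17, 0.0625]
eef_rot: [0.705, 0.061, -0.704, 0.061]
ft_force: [-0.4, -0.9, 0.2]
width: 0.0007
```

```bash
python3 -c "
from st import *
st(); go(0,112,17,90); crop('top',205,150,80,60,10,'t10.png',2);crop('side',205,140,80,75,8,'s10.png',2)"
```

```text
t 16.58 ee [480.6 170.   62.5] F [-0.45 -0.94  0.19] w 0.7
tip guide mm [  0.7 112.   40.5]
tool y [ 0.172 -0.985 -0.   ] tool x [ 0.001  0.    -1.   ] tool z [-0.985 -0.172 -0.001]
shift tool units [ 0.94 -0.    0.03]
turn units [-3.999e+00 -0.000e+00 -2.000e-03]
turn units [ 0.001 -0.002  0.   ]
```

View pics/t10.png

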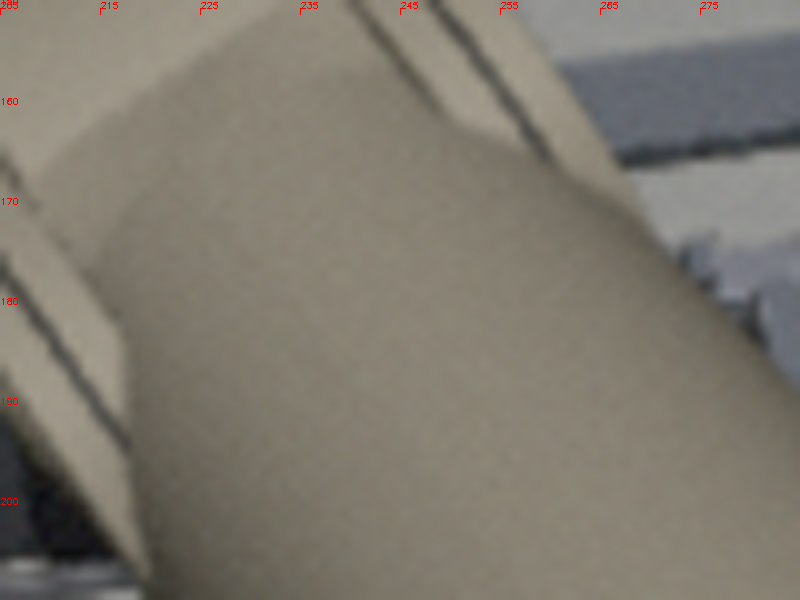

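View pics/s10.png

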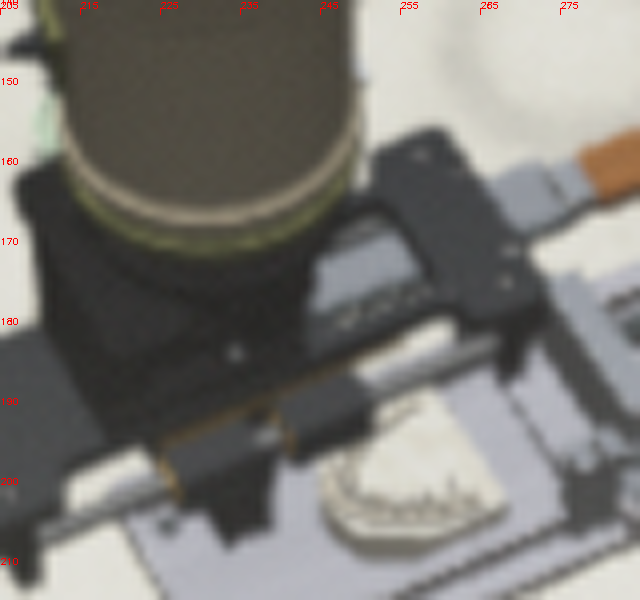

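{"fn": "arm_command", "kwargs": {"targets": [0,0,0,0.4,0,0.03,0,0,0,0,0.35,0,0,0,0,0,0,0.1,0,0,0,0,0,0,0,0,0,0]}}

```text
time: 17.12
ee_pos: [0.4829, 0.1711, 0.0438]
eef_rot: [0.708, 0.061, -0.701, 0.06]
ft_force: [-0.3, 0.5, 0.4]
width: 0.0001
```

```bash
python3 -c "
from st import *
st(); go(0,100,17,90)"
```

```text
t 17.12 ee [482.9 171.1  43.8] F [-0.27  0.54  0.39] w 0.1
tip guide mm [  3.3 112.6  21.8]
tool y [ 0.172 -0.985 -0.   ] tool x [ 0.009  0.002 -1.   ] tool z [-0.985 -0.172 -0.009]
shift tool units [0.19 0.51 0.13]
turn units [-3.999e+00 -1.000e-03 -1.900e-02]
turn units [ 0.001 -0.012  0.001]
```

{"fn": "arm_command", "kwargs": {"targets": [0,-0.01,0,0.15,0.1,0.1,0,0,0,0,0.03,0.15,0,0,0,0,0,0,0.15,0,0,0,0,0,0,0.1,0,0]}}

```text
time: 17.45
ee_pos: [0.4822, 0.158, 0.0386]
eef_rot: [-0.704, -0.062, 0.704, -0.061]
ft_force: [0.2, -0.0, 1.0]
width: 0.001
```

```bash
python3 -c "
from st import *
st(); crop('side',225,165,75,50,10,'s11.png',2);st()"
```

```text
t 17.45 ee [482.2 158.   38.6] F [ 0.16 -0.01  0.98] w 1.0
tip guide mm [ 0.1 99.8 16.6]
tool y [ 0.173 -0.985 -0.001] tool x [-0.     0.001 -1.   ] tool z [-0.985 -0.173  0.   ]
t 17.55 ee [482.4 157.8  38.8] F [-0.49 -0.57  0.92] w 0.1
tip guide mm [ 0.3 99.6 16.8]
tool y [ 0.172 -0.985 -0.001] tool x [ 0.     0.001 -1.   ] tool z [-0.985 -0.172 -0.   ]
```

View pics/s11.png

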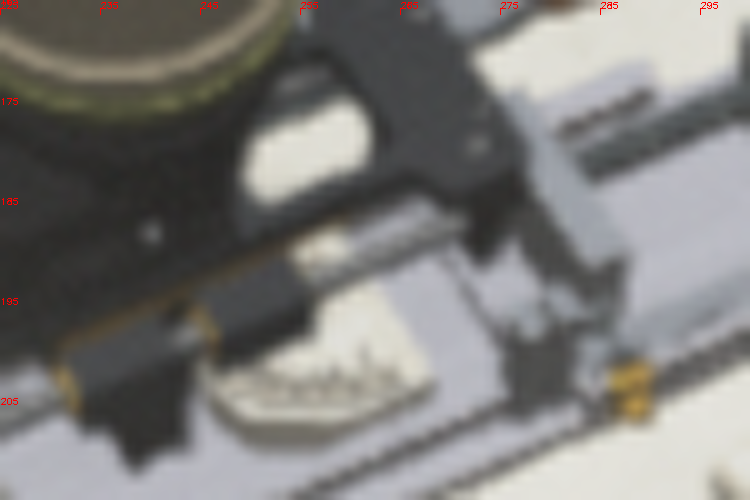

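{"fn": "arm_command", "kwargs": {"targets": [0,0,0,0,0.1,0,0,0,0,0,0,0.12,0,0,0,0,0,0,0.12,0,0,0,0,0,0,0.12,0,0,0,0,0,0,0.12,0,0,0,0,0,0,0.12,0,0,0,0,0,0,0.12,0,0,0,0,0,0,0.08,0,0,0,0,0,0,0,0,0]}}

```text
time: 18.3
ee_pos: [0.4871, 0.1334, 0.0394]
eef_rot: [0.705, 0.061, -0.704, 0.061]
ft_force: [0.1, 0.6, 0.6]
width: 0.0006
```

```bash
python3 -c "
from st import *
st(); crop('side',225,165,75,50,10,'s12.png',2);st()"
```

```text
t 18.3 ee [487.1 133.4  39.4] F [0.08 0.62 0.57] w 0.6
tip guide mm [ 0.8 74.7 17.4]
tool y [ 0.172 -0.985 -0.001] tool x [ 0.001  0.001 -1.   ] tool z [-0.985 -0.172 -0.002]
t 18.4 ee [487.1 133.8  39.4] F [ 0.06  0.54 -0.43] w 0.3
tip guide mm [ 0.9 75.1 17.4]
tool y [ 0.172 -0.985 -0.001] tool x [ 0.002  0.001 -1.   ] tool z [-0.985 -0.172 -0.002]
```

View pics/s12.png

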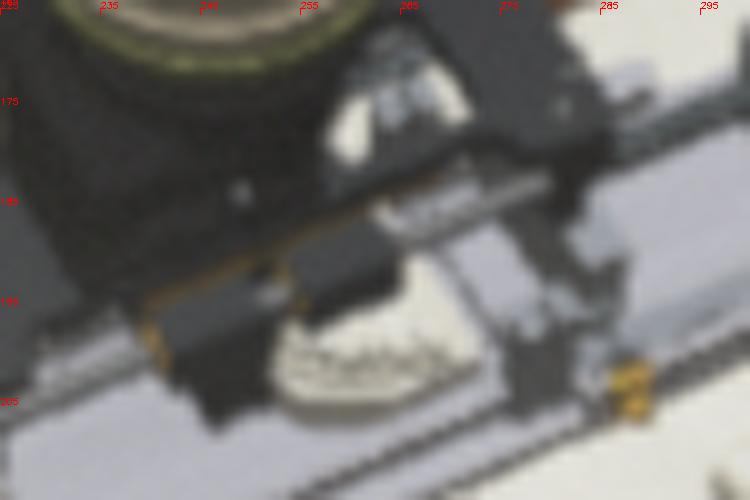

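{"fn": "arm_command", "kwargs": {"targets": [0,0,0,0,0.12,0.01,0,0,0,0,0,0.12,0,0,0,0,0,0,0.12,0,0,0,0,0,0,0.12,0,0,0,0,0,0,0.12,0,0,0,0,0,0,0.05,0,0,0,0,0,0,0,0,0]}}

```text
time: 18.98
ee_pos: [0.4898, 0.1166, 0.0394]
eef_rot: [0.705, 0.062, -0.704, 0.061]
ft_force: [0.2, 1.0, -0.3]
width: 0.0002
```

```bash
python3 -c "
from st import *
st(); crop('side',225,165,75,50,10,'s13.png',2);st()"
```

```text
t 18.98 ee [489.8 116.6  39.4] F [ 0.16  1.02 -0.28] w 0.2
tip guide mm [ 0.6 57.7 17.4]
tool y [ 0.173 -0.985 -0.001] tool x [ 0.002  0.002 -1.   ] tool z [-0.985 -0.173 -0.002]
t 19.08 ee [489.8 116.9  39.5] F [-0.43  0.2  -0.21] w 0.1
tip guide mm [ 0.6 58.  17.5]
tool y [ 0.174 -0.985 -0.001] tool x [ 0.002  0.002 -1.   ] tool z [-0.985 -0.174 -0.002]
```

View pics/s13.png

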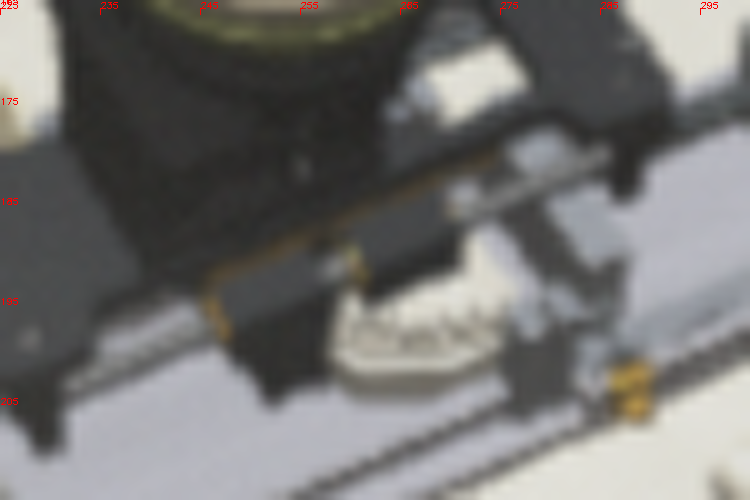

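{"fn": "arm_command", "kwargs": {"targets": [0,0,0,0,0.1,0.01,0,0,0,0,0,0.08,0,0,0,0,0,0,0.06,0,0,0,0,0,0,0.03,0,0]}}

```text
time: 19.42
ee_pos: [0.4906, 0.1102, 0.0394]
eef_rot: [0.705, 0.063, -0.704, 0.061]
ft_force: [-0.3, 1.1, -0.0]
width: 0.0003
```

```bash
python3 -c "
from st import *
st(); crop('side',245,165,55,50,12,'s14.png',2);st()"
```

```text
t 19.42 ee [490.6 110.2  39.4] F [-0.34  1.1  -0.03] w 0.3
tip guide mm [ 0.3 51.3 17.4]
tool y [ 0.174 -0.985 -0.002] tool x [ 0.001  0.002 -1.   ] tool z [-0.985 -0.174 -0.002]
t 19.52 ee [490.6 110.2  39.4] F [-0.3   0.06  0.43] w 0.6
tip guide mm [ 0.3 51.3 17.4]
tool y [ 0.174 -0.985 -0.002] tool x [ 0.001  0.002 -1.   ] tool z [-0.985 -0.174 -0.002]
```

View pics/s14.png

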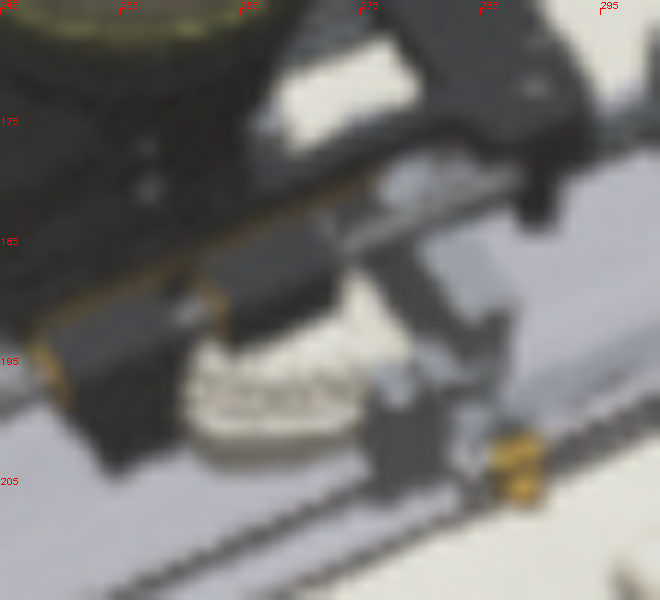

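{"fn": "arm_command", "kwargs": {"targets": [0,0,0,0,0.03,0,0,0,0,0,0,0.03,0,0]}}

```text
time: 19.68
ee_pos: [0.4906, 0.1091, 0.0394]
eef_rot: [0.705, 0.063, -0.704, 0.061]
ft_force: [-2.1, 2.3, 1.4]
width: 0.0005
```

```bash
python3 -c "
from st import *
st(); camera('side');st()" | grep -v tool
```

```text
t 19.68 ee [490.6 109.1  39.4] F [-2.08  2.28  1.35] w 0.5
tip guide mm [ 0.1 50.2 17.4]
t 19.73 ee [490.7 108.9  39.4] F [-0.05  0.14  0.22] w 0.6
tip guide mm [ 0.2 50.1 17.4]
```

{"fn": "arm_command", "kwargs": {"targets": [0,0,0,0,0.03,0,0,0,0,0,0,0.03,0,0]}}

```text
time: 19.9
ee_pos: [0.491, 0.1075, 0.0394]
eef_rot: [0.705, 0.063, -0.704, 0.061]
ft_force: [-0.6, 0.8, -0.1]
width: 0.0002
```

```bash
python3 -c "
from st import *
st(); camera('side');st()" | grep -v tool
```

```text
t 19.9 ee [491.  107.5  39.4] F [-0.61  0.81 -0.13] w 0.2
tip guide mm [ 0.3 48.6 17.4]
t 19.95 ee [491.1 107.3  39.4] F [ 0.12  0.24 -0.23] w 0.7
tip guide mm [ 0.3 48.4 17.4]
```

```bash
python3 - <<'E'
from h import *
im=np.mean([camera('side').astype(float) for _ in range(6)],0);np.save('side5.npy',im)
def c(im,x0,y0,w,h,z,fn):
    o=cv2.resize(np.clip((im[y0:y0+h,x0:x0+w,::-1]-20)*1.3,0,255).astype(np.uint8),None,fx=z,fy=z,interpolation=cv2.INTER_CUBIC)
    cv2.imwrite('pics/'+fn,o)
c(im,262,178,30,30,20,'s15.png')
s=im.mean(2);print(s[190:203,280:294].round(0).astype(int)-np.load('side4.npy').mean(2)[190:203,280:294].round(0).astype(int))
E
```

```text
[[-4 -2 -1  1  3  3  1  1  3  3  3  4  3  4]
 [ 2 -2 -1  0  1  0  1  2  3  4  3  3  4  4]
 [15 -1 -3 -2 -1 -2 -2  1  3  3  3  4  4  4]
 [19  1 -2 -2 -2 -1  0  2  3  3  3  4  4  4]
 [ 5  2  1 -1 -1 -1  0  2  3  3  4  4  4  3]
 [ 2  2  2  0  0  0  1  1  4  4  3  4  3  2]
 [ 1  1  1  1  1  0  1  2  3  3  3  3  3  3]
 [-1  0 -1 -1 -1  0  1  3  3  3  2  3  3  3]
 [-1  0 -1 -1  0  2  1  2  2  2  2  3  2  3]
 [-3  0  0  1  1  2  1  1  3  2  2  3  3  2]
 [-2 -1  0  1  2  3  1  0  0  2  3  4  2  2]
 [-1 -2  1  3  1  1  0  0  0  2  2  2  1  0]
 [-3 -2  1  2  3  3  2  1  2  2  1  1  0  1]]
```

View pics/s15.png

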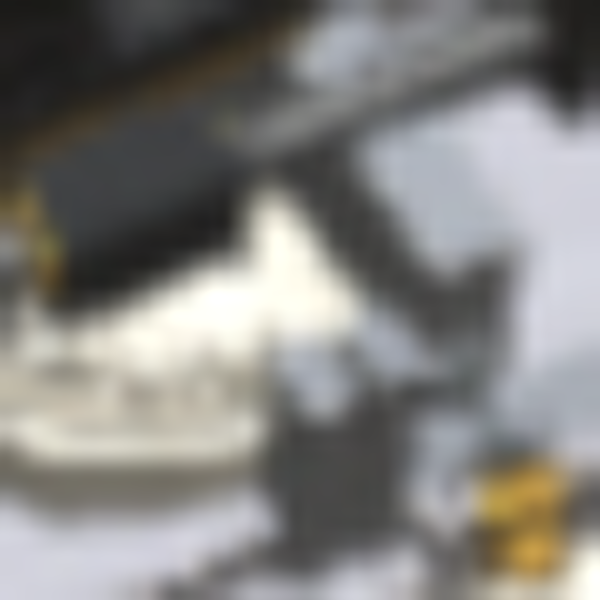

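{"fn": "arm_command", "kwargs": {"targets": [0,0,0,0,0.025,0,0,0,0,0,0,0.025,0,0]}}

```text
time: 20.42
ee_pos: [0.4912, 0.1064, 0.0394]
eef_rot: [0.705, 0.063, -0.704, 0.061]
ft_force: [-0.4, -0.5, -0.3]
width: 0.0005
```

```bash
python3 -c "
from st import *
st(); camera('side');st()" | grep -v tool
```

```text
t 20.42 ee [491.2 106.4  39.4] F [-0.42 -0.45 -0.28] w 0.5
tip guide mm [ 0.2 47.4 17.4]
t 20.47 ee [491.2 106.2  39.4] F [ 0.39  0.42 -0.29] w 0.6
tip guide mm [ 0.2 47.3 17.4]
```

{"fn": "arm_command", "kwargs": {"targets": [0,0,0,0,0.02,0,0,0,0,0,0,0.02,0,0]}}

```text
time: 20.63
ee_pos: [0.4915, 0.1057, 0.0395]
eef_rot: [0.705, 0.063, -0.704, 0.061]
ft_force: [1.3, 2.1, -1.0]
width: 0.0002
```

```bash
python3 -c "
from st import *
st(); camera('side');st()" | grep -v tool
```

```text
t 20.63 ee [491.5 105.7  39.5] F [ 1.35  2.09 -0.99] w 0.2
tip guide mm [ 0.4 46.7 17.5]
t 20.68 ee [491.5 105.7  39.5] F [ 0.98  1.4  -0.27] w 0.3
tip guide mm [ 0.5 46.7 17.5]
```

{"fn": "arm_command", "kwargs": {"targets": [0,0,0,0,0.015,0,0]}}

```text
time: 20.77
ee_pos: [0.4917, 0.1056, 0.0396]
eef_rot: [0.705, 0.063, -0.704, 0.061]
ft_force: [0.2, 1.9, 0.4]
width: 0.0005
```

```bash
python3 -c "
from st import *
st()
F=[]
for i in range(5): camera('side'); F.append(read_state()['ft_force'])
print(np.mean(F,0).round(2)); st()" | grep -v tool
```

```text
t 20.77 ee [491.7 105.6  39.6] F [0.24 1.89 0.41] w 0.5
tip guide mm [ 0.6 46.7 17.6]
[ 0.68  2.64 -0.48]
t 21.02 ee [491.7 105.5  39.6] F [ 0.71  3.92 -0.67] w 0.5
tip guide mm [ 0.6 46.6 17.6]
```

{"fn": "arm_command", "kwargs": {"targets": [0,0,0,0,0.015,0,0]}}

```text
time: 21.1
ee_pos: [0.4918, 0.1055, 0.0396]
eef_rot: [0.705, 0.064, -0.703, 0.061]
ft_force: [1.1, 2.5, -1.0]
width: 0.0004
```

```bash
python3 -c "
from st import *
st()
F=[];I=[]
for i in range(6): I.append(camera('side').astype(float)); F.append(read_state()['ft_force'])
np.save('side6.npy',np.mean(I,0))
print(np.mean(F,0).round(2)); st()
d=np.load('side6.npy').mean(2)-np.load('side5.npy').mean(2);print(d[186:200,276:292].round().astype(int))" | grep -v tool
```

```text
t 21.1 ee [491.8 105.5  39.6] F [ 1.07  2.5  -0.96] w 0.4
tip guide mm [ 0.7 46.5 17.6]
[ 0.75  4.03 -0.86]
t 21.4 ee [491.8 105.4  39.6] F [ 0.43  4.38 -1.04] w 0.3
tip guide mm [ 0.7 46.4 17.6]
[[ 21   3   0   2   2   0   0  -1   0   0   0   0   0   0   0   0]
 [ 42  20   2  -1   0   0   0   0   0   0   0   1   0   0   0   0]
 [ 36  43  10   2   0   1  -1  -1  -1   0   1   0   0  -1   0   0]
 [ 12  42  28   6  -1   0   0   0   0   0   0  -1   0   0   0   0]
 [ -1  16  45  27   3   0   0   0   0   0   0   0   0   0   0   1]
 [  1  12  41  47  16   1  -1   0   1   1  -1  -1   0  -1   0   0]
 [  2   3  14  38  34   6  -1   1   1   1   0  -1   0  -1   1   0]
 [ -5   1   5  14  29   6   1   0   0   0   0   0   0   0   0  -1]
 [-10  -1   3   3   4   1   0  -1   0   1   0   0   0   1   0  -1]
 [ -2  -3  -5   0   0   0  -1   0   0   1   0   0   0  -1   0  -1]
 [  1   0   0   1   0   1   1   0  -1   0   0   0   0   1   0   0]
 [  0   0   0   0   0   0   1   1   1   0   0  -1  -1   0  -1  -1]
 [  0  -1   1   0   0  -1   0   1   0   0  -1  -1   1   0   0  -1]
 [ -1   0   0   1   0  -1   0   0   1   0   0   0  -2   0   0   0]]
```

{"fn": "arm_command", "kwargs": {"targets": [0,0,0,0,-0.1,0,0,0,0,0,0,-0.4,0,0,0,0,0,0,-0.5,0,0,0,0,0,-0.3,-0.3,0,0,0,0,0,-0.8,0,0,0,0,0,0,-1,0,0,0,0,0,0,-1,0.3,0.5,0,0,0,0,-0.5,1,0.8,0,0,0,0,0,1,1,0,0,0,0,0,1,1,0,0,0,0,0,1,1,0,0,0,0,0,1,1,0]}}

```text
time: 22.4
ee_pos: [0.375, -0.012, 0.1372]
eef_rot: [0.704, 0.067, -0.704, 0.066]
ft_force: [0.2, -1.5, 0.2]
width: 0.0003
```

```bash
python3 -c "
from st import *
st()"
```

```text
t 22.4 ee [375.  -12.  137.2] F [ 0.25 -1.45  0.18] w 0.3
tip guide mm [-134.6  -49.3  115.2]
tool y [ 0.187 -0.982 -0.001] tool x [ 0.     0.001 -1.   ] tool z [-0.982 -0.187 -0.001]
```

{"fn": "arm_command", "kwargs": {"targets": [0,0,0,-0.5,0.8,0,0,0,0,0,-0.5,1,0,0,0,0,0,-0.5,1,0,0,0,0,0,0,1,0,0,0,0,0,0,1,0,0,0,0,0,0,1,0,0,0,0,0,0,1,0,0,0,0,0,0,0.5,0,0,0,0,0,0,0,0,0]}}

```text
time: 23.15
ee_pos: [0.4024, -0.2032, 0.1819]
eef_rot: [-0.704, -0.062, 0.705, -0.067]
ft_force: [0.6, 0.8, -0.5]
width: 0.0002
```

```bash
python3 look.py 7; python3 - <<'E'
from h import *
t4=np.load('top4.npy').mean(2);t=np.load('top7.npy').mean(2)
print((t-t4)[198:211,280:293].round().astype(int))
print(t[200:210,280:293].round().astype(int))
for n,x0,y0,w,h in(('top',225,165,110,60),('side',222,155,108,80)):
    im=np.load(f'{n}7.npy')[y0:y0+h,x0:x0+w,::-1].astype(np.uint8)
    cv2.imwrite(f'pics/f{n}.png',cv2.resize(im,None,fx=7,fy=7,interpolation=cv2.INTER_CUBIC))
E
```

```text
t 23.15 ee [ 402.4 -203.2  181.9] F [ 0.56  0.8  -0.53] w 0.2
tip guide mm [-140.4 -242.6  159.9]
tool y [ 0.183 -0.983  0.007] tool x [-0.001 -0.007 -1.   ] tool z [-0.983 -0.183  0.002]
[[ 12  18  43   5  -2   0  -2  -2   0  -1   0  -3  -2]
 [ 15  23  51   8  -3  -1  -1  -1  -1  -1  -1  -1  -2]
 [ 17  23  37  20  -1  -2   0  -2  -2   0  -1  -2  -1]
 [-13 -10 -17   2  -1  -1   0  -1  -2  -2  -2  -1  -1]
 [-22 -17 -12  -3  -3   0  -2   0   0  -2  -1  -1  -1]
 [ -6  -7  -2  -1  -1   0  -2  -1   0  -2  -1  -1  -1]
 [  1  -1   0   0   0  -1  -2   0  -1  -2  -1  -1  -1]
 [ -1  -1  -1  -2  -1  -1  -2  -1  -3   0  -1  -1  -1]
 [ -1  -1  -2   0   0  -1  -1  -1  -1  -1  -2  -1  -1]
 [ -1   0   0  -1   0  -1  -1  -1  -1   0  -1  -3  -1]
 [ -2  -1  -1  -1  -2   0   0  -2  -1  -1  -2  -1  -1]
 [ -2  -1  -2  -2  -2   0  -1   0  -1  -1  -2  -1   0]
 [ -1  -1   0  -1  -1  -2   0  -1  -2  -1  -1   0   0]]
[[142 143 132  79  78 106  93  81  86 114 126 125 125]
 [114 115  94  65  54  72  58  54  83 122 127 122 113]
 [ 95 104 109  85  79  89  75  72 104 124 122 118 113]
 [100 105 118  86  70  71  72  91 109 111 109 108 106]
 [108 114 110  93  64  58  74 101 106 104 104 103 104]
 [109 107 103 101  92  79  89 105 102  97 101  96  93]
 [112  91  86 103 102  88  87 103 101  91  94  97  90]
 [ 77  89  94  93  82  71  68  86 100 107 102 106 114]
 [ 67  97 103 105  81  61  62  89 112 121 120 107  95]
 [109 101 118 119  98  71  65  78  84  90  91  93  98]]
```

View pics/ftop.png

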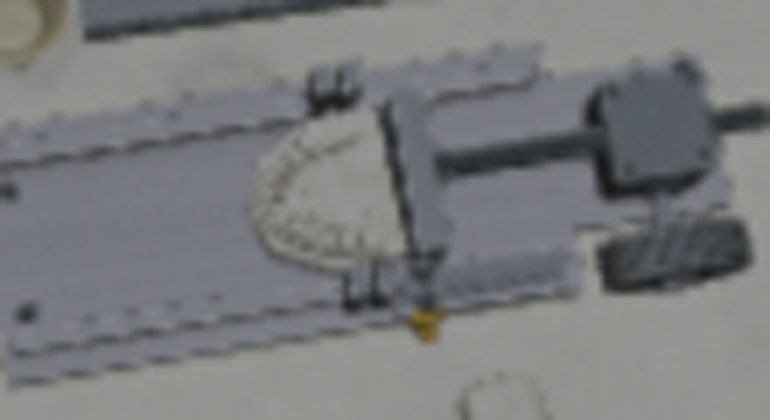

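View pics/fside.png

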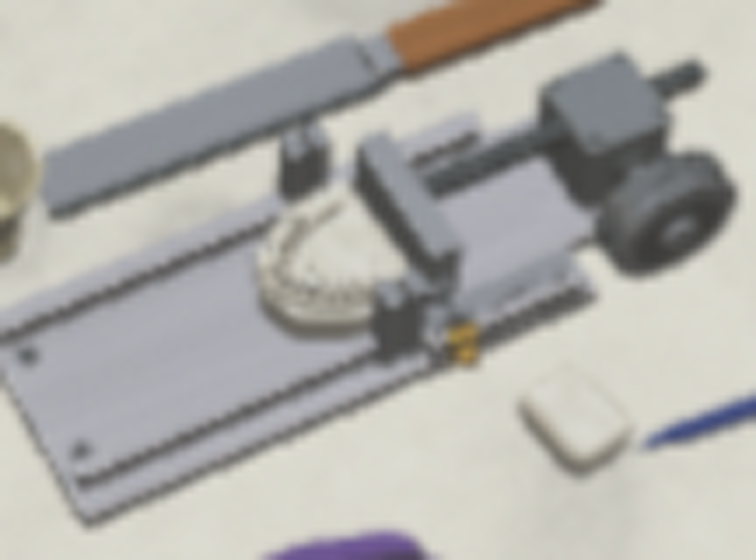

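```bash
python3 -c "
from bench import *
print(close_job())"
```

```text
the job is handed in; nothing more can be done
None
```

The stop is set on the mark and the white cast is pushed up against it. I handed the job in at about 24 s of the 58 s allowed.

**Stop:** I rolled the wheel with the closed fingertip, in short strokes pressed mostly at 5 to 10 N with two brief peaks of about 27 N. That moved the stop about 18 mm until the pointer stood opposite the rider's point.

**Cast:** I then pushed the white cast through the saw slot with the closed fingers. At the stop the force rose to about 4 N, below the roughly 6.5 N at which the stop gives way, and the fingers stopped moving. I backed the arm well clear before handing in.

**Last checks:**
- **Heel:** both cameras show it flat against the stop plate.
- **Stop:** the before-and-after pictures show no change in the stop, pointer or rider from the push.
- **Surroundings:** the offcut, the saw and the visible ends of the cup, brush and pen look undisturbed. I took no new full-frame picture, so the tan cast was not checked again.

**What disagreed:** at 2.4 to 2.6 mm per pixel the pointer alignment is not certain to the millimetre.
- In the top view, comparing the two cone tips gave a difference of about 0 mm, after removing the background.
- Rougher readings from the rider body and the stop plate's edges ranged from about -1 to +0.9 mm.
- The side view readings scattered by several millimetres, so I gave them no weight.

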